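# Take the drying bridge out of a tray stack and hang it up

## Robot

A 6-joint arm with a two-finger parallel gripper is mounted at the origin on the work surface. World frame = base frame: x ahead of the robot, y to its left, z up, the work surface at z = 0. Lengths are in m, angles in rad, forces in N, time in s.
With the tool pointing down it reaches from about 0.425 to 0.925 m from the base axis. Payload 12.5 kg.
Tool frame: the origin (TCP) lies at the very end of the fingers, on their centre line; the grasp point (between the pads) lies 19 mm behind it; y points along the fingers, x is the direction in which the jaws open and shut, and the axes are right-handed (so a half turn about y gives the same grasp; the last joint's range is limited). The gripper opens to 85 mm and grips with 20 to 120 N. Pads are 22 mm wide; open, the fingers measure 114 mm over their backs; the gripper's body (76 mm by 85 mm) begins 54 mm behind the grasp point. The pads swing forward as they close: fully open they stand 13 mm farther back than shut.
Start: joints at [1.138, 0.491, 1.559, -0, 1.092, -0.106], TCP at [0.201, 0.592, 0.231] pointing down, gripper open.
Joint ranges: [-3.1, 3.1], [-0.84, 2.19], [0.05, 2.79], [-1.13, 4.28], [0.06, 2.93], [-2.69, 2.69]. Speed limits (rad/s): [2.22, 2.22, 2.79, 3.14, 3.14, 3.14].

## Interface

Orientations are given as a 3x3 rotation matrix whose columns are the frame's x, y, z axes.
In Python, from cell import monitor, viewer, finish_job gives the robot as it stands.
- The arm moves only by the tool move_arm, never from a script. Its argument "series" is one flat list of numbers, 7 for each row, row after row: the turn, a rotation vector about the world's x, y, z in units of 8 degrees (1.0 is 8 degrees), then the shift along the world's x, y, z in units of 50 mm (1.0 is 50 mm), then the opening, from 0 (shut) to 1 (fully open). A call has exactly 10 rows; each row is the pose to reach, as a shift and turn from the pose commanded when the call began; what a row does not reach only later rows make up. A row lasts 1/8 s, in which the tool goes at most 62.5 mm and 10.7 degrees, less where a joint would pass 70% of its speed; a pose out of reach is approached as far as the arm can. A call with a gripper value outside its range is refused whole. The fingers move at their own pace and stop on an object; "newtons" is the grip in N (left out, the last holds). Time passes only in rows, so rows that repeat a pose let the fingers close, or fill a call up. It gives the time, the measured TCP pose, the force and the opening at its end, in the units of the state.
- monitor.get_state(): the state, without advancing time (a new reading comes with each control period).
- viewer.snapshot(name): name is "side" or "top"; returns a dict with "frame" (480x640x3 uint8, red, green, blue), "z_map" (480x640 float32, m along the optical axis (not along the pixel's ray), 0 where there is no reading), "fx", "fy", "cx", "cy" (pixels), "extrinsics" (4x4, takes a point from world to camera coordinates). Camera axes: x right, y up, looking along -z (the intrinsics and any distortion apply to the point x, -y, -z); pixel columns grow to the right and rows downward; lengths in m; the calibration is good to about 2 mm. A picture is of the moment at which its call begins.
- finish_job(): hands the job in, once; it reports no verdict.
The state is a dict: "time_s": time; "joint_pos": joint angles; "qvel": joint speeds; "joint_torque": joint torques, N m; "ee_pos": TCP position; "tcp_rot": TCP orientation; "wrist_force": force on the tool from outside, world axes, zero at the start; "ft_torque": the same for the moment, N m; "gripper_width": finger opening in m.
Only numpy, scipy, OpenCV 4.12 (cv2) and the standard library are available. Lean on these libraries where they do the work, as an engineer would, in place of code of your own. Each camera call takes 0.05 s, during which the arm holds its last target.

## Task

The lacquered dials are dry, so the wooden bridge that holds the two trays apart can come out: lift the upper tray off and park it on the cork mat, then take the bridge out of the lower tray and hang it over the middle part of the rack's wooden bar under the shelf, squarely astride it with one leg down each side. Then gently put the upper tray back on the lower one so that it sits fully home, leave the lower tray where it stands, and do not disturb the other things on the bench.

Things in the scene. Friction and masses are not known exactly. Their poses are not given: they have to be found in the camera images.
- lower_tray: Bottom of the stack: plain open steel tray standing loose on the bench, 160 (its x) x 110 (its y) x 30 mm high, walls and floor 5 mm thick (inside 150 x 100 mm), 0.9 kg, with flat brass dials 4 mm thick fixed on its floor. Origin: centre of its underside, z up.
- bridge: Middle of the stack: wooden inverted-U bridge, 100 (its x) x 50 (its y) x 70 mm high, 0.14 kg, legs standing on the lower tray's floor. Crown 30 mm thick, 40 to 70 mm above the origin; at each x end a leg 12 mm thick, 50 mm wide, 40 mm long; 76 mm gap between the legs. Same either way round. Origin: midway between the legs at foot level, z up.
- crown (a point): Centre of the bridge's solid crown, 55 mm above its origin; pinch the crown across its 50 mm width (y). Fingers that reach below the crown's underside (15 mm lower) would meet the bar when it is hung.
- upper_tray: Top of the stack: steel tray lying on the bridge, 160 (its x) x 110 (its y) mm, rim 23 mm above its origin, 0.5 kg, capsules fixed in its corners. Below it a foot 142 x 92 mm, 6 mm deep, drops into the lower tray's mouth with 4 mm play a side; fully home its origin is 24 mm above the lower tray's. Same either way round. Origin: centre of the foot's underside, z up.
- handle (a point): Centre of the upper tray's handle, 60 mm above its origin: a straight bar along its x, 96 mm long, 14 mm thick (y), 20 mm high (50 to 70 mm above the origin), on two posts 40 mm either side of the middle; 39 mm free height below it.
- mat: Cork mat fixed to the bench, 190 (its x) x 140 (its y) x 4 mm, the free place for parking the upper tray. Origin: centre of its underside (its top is 4 mm higher), z up.
- rack: Rack fixed to the bench: a horizontal wooden bar along its y, 34 mm wide (its x), 20 mm deep, flat top 100 mm above the bench, 282 mm clear between two posts 320 mm high, with a shelf over it. Origin: on the bench below the bar's middle; x points away from the robot, z up.
- bar_top (a point): Middle of the bar's flat top, 100 mm above the bench, axes as the rack's. A bridge hung on the bar has its origin 40 mm below this height.
- shelf_edge (a point): Middle of the lower front edge of the shelf, 320 mm above the bench. The shelf runs from 8 mm in front (-x) of the bar's centre line to 62 mm behind it, jars on top: a tool pointing straight down cannot reach the bar's middle, one leaning back to the rack's -x (toward the robot) by about 25 to 45 degrees can.
- compass: Bystander: brass military compass, a disc 76 mm across and 25 mm high. Origin: centre of its underside.
- glass_dome: Bystander: glass dome lid with a knob, 92 mm across, 80 mm high. Origin: centre of its underside.
- screwdriver: Bystander: horn-handled screwdriver lying down, 190 mm long along its x. Origin: on its underside near its middle.
- sorting_cup: Bystander: metal cup, 72 mm across, 60 mm high, below a tin funnel (rim 100 mm across, 205 mm high) on a fixed stand. Origin: centre of its underside.
- ball_rest: Bystander: wooden rest 36 x 110 mm (its x, y) with three steel bearing balls, 36 mm high. Origin: centre of its underside.
Mind the look-alikes: they are no part of the job. What is shaped like the upper_tray but red is not meant.

How it is judged:
On the way, in this order (a step that is already met when the one before it is completed fails the run):
1. the upper tray is parked on the cork mat, level and let go (horizontal distance between upper_tray and mat below 0.05 m and z of upper_tray in the frame of mat below 0.01 m and angle between upper_tray's own z axis and vertical below 0.06 rad and contact force between the fingers and upper_tray below 0.05 N), for 0.2 s.
2. the bridge hangs squarely astride the bar, let go (z of bridge in the frame of bar_top between -0.046 and -0.034 m and x of bridge in the frame of bar_top between -0.02 and 0.02 m and y of bridge in the frame of bar_top between -0.11 and 0.11 m and angle between bridge's own z axis and vertical below 0.12 rad and angle between the x axis of bridge and the x axis of rack, either way round below 0.35 rad and contact force between the fingers and bridge below 0.05 N), for 0.2 s.
At the end, for the whole second after the job is handed in: Bridge astride the bar, let go: height within 6 mm, tilt under 0.12 rad, 20 mm across, 110 mm along, square within 0.35 rad. Upper tray home on the lower, let go: height within 4 mm, 8 mm off centre, aligned within 0.1 rad, level. Lower tray level, within 30 mm of its start. All at rest (all of step 2 and z of upper_tray in the frame of lower_tray between 0.02 and 0.028 m and x of upper_tray in the frame of lower_tray between -0.008 and 0.008 m and y of upper_tray in the frame of lower_tray between -0.008 and 0.008 m and angle between each of upper_tray, lower_tray's own z axis and vertical below 0.05 rad and angle between the x axis of upper_tray and the x axis of lower_tray, either way round below 0.1 rad and contact force between the fingers and upper_tray below 0.05 N and distance of lower_tray from where it was at the start of the episode below 0.03 m and linear speed of each of bridge, upper_tray, lower_tray below 0.02 m/s); the robot touches nothing.
It fails at once if a bystander is pushed more than 30 mm or knocked over (distance of any of compass, glass_dome, screwdriver, sorting_cup, ball_rest from where it was at the start of the episode above 0.03 m or angle between any of compass, glass_dome, screwdriver, sorting_cup, ball_rest's own z axis and vertical above 0.5 rad).
It fails at once if the upper tray is dropped or rammed onto the lower one (over 60 N) (contact force between upper_tray and lower_tray above 60 N).
It also fails if it takes over 72 s, if anything falls off the work surface, if the arm or the gripper's body presses on something with over 40 N, if the wrist force passes 120 N, or if a joint passes its speed limit or range.

## Working session

There is one attempt and no reset: what is moved stays moved. The work goes in short steps, Python scripts to look and compute and a tool call to move; the robot and the scene stay as the last step left them, time stands still between calls to the robot, and variables do not carry over. Pictures are saved under pics/ and viewed, and the job is handed in when it is done.

Besides the shell and the picture viewer there is one more tool, called after ">>>" as name(argument=value, ...) on one line, values as JSON. move_arm: Moves the arm, as the interface text tells. Its arguments: {"type":"object","properties":{"series":{"type":"array","items":{"type":"number"}},"newtons":{"type":"number"}},"required":["series"]}

```bash
ls; mkdir -p pics; cat > h.py <<'E'
import numpy as np, cv2, sys
sys.path.insert(0,'.')
from cell import monitor, viewer, finish_job
np.set_printoptions(precision=4,suppress=True)
def snap(n,name):
    s=viewer.snapshot(n); cv2.imwrite('pics/%s.png'%name,cv2.cvtColor(s['frame'],cv2.COLOR_RGB2BGR)); np.savez('pics/%s.npz'%name,**s); return s
def load(name): return dict(np.load('pics/%s.npz'%name))
def cloud(s):
    z=s['z_map']; v,u=np.mgrid[:480,:640]
    p=np.stack([(u-s['cx'])/s['fx']*z,-(v-s['cy'])/s['fy']*z,-z,np.ones_like(z)],-1)
    w=p@np.linalg.inv(s['extrinsics']).T; w=w[...,:3]; w[z==0]=np.nan; return w
E
python3 - <<'E'
from h import *
print(monitor.get_state())
for n in('side','top'):
    s=snap(n,n+'0'); print(n,s['fx'],s['cx'],s['cy'],s['extrinsics'])
    print([k for k in s], (s['z_map']>0).mean())
E
```

```text
pics
{'time_s': 0.0, 'joint_pos': array([ 1.1384,  0.4916,  1.5595,  0.    ,  1.0917, -0.1056]), 'qvel': array([-0.0016,  0.0022,  0.0008,  0.0007,  0.0019,  0.001 ]), 'joint_torque': array([  0.0011, -61.8457, -26.1599,  -0.0001,   0.004 ,   0.    ]), 'ee_pos': array([0.2005, 0.5917, 0.2307]), 'tcp_rot': array([[ 0.321 , -0.0005, -0.9471],
       [ 0.9471, -0.0011,  0.321 ],
       [-0.0012, -1.    ,  0.0002]]), 'wrist_force': array([-0.1771, -0.8041, -0.8677]), 'ft_torque': array([-0.0603,  0.0111, -0.0263]), 'gripper_width': 0.08505817730006579}
side 532.205809605073 311.3862965533937 245.13326925414538 [[ 0.837  -0.5468 -0.0192 -0.4444]
 [ 0.3274  0.4725  0.8183 -0.3451]
 [-0.4384 -0.6912  0.5745 -1.0913]
 [ 0.      0.      0.      1.    ]]
['frame', 'z_map', 'fx', 'fy', 'cx', 'cy', 'extrinsics'] 0.996044921875
top 529.8137290297419 311.48670984410563 242.47695885813576 [[-0.0012 -0.9999 -0.0144 -0.0086]
 [ 0.9976 -0.0021  0.0693 -0.5189]
 [-0.0693 -0.0143  0.9975 -1.4893]
 [ 0.      0.      0.      1.    ]]
['frame', 'z_map', 'fx', 'fy', 'cx', 'cy', 'extrinsics'] 0.9960416666666667
```

View pics/side0.png

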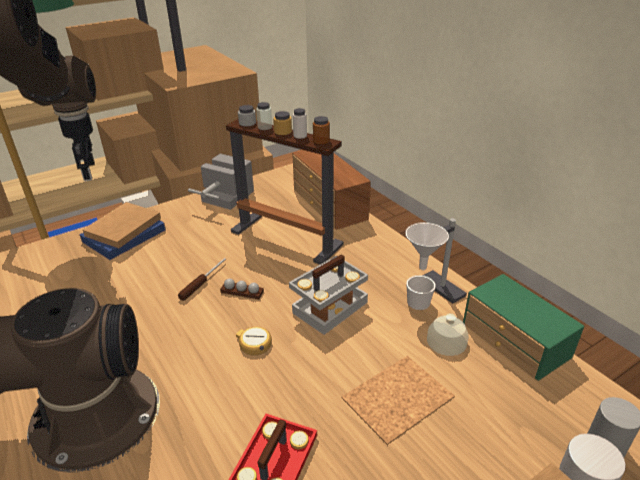

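View pics/top0.png

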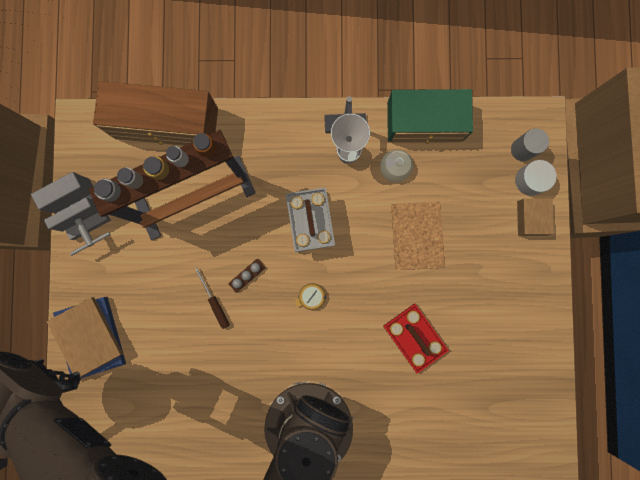

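The possible upper trays in the top view are the grey tray on the stack at (311,220) and the red tray at (417,338). The red one is excluded by the description, so I choose the grey one. Next I'll check it in a crop and measure.

```bash
python3 - <<'E'
from h import *
t=load('top0'); s=load('side0')
ci=t['frame'][170:275,260:370]; cs=s['frame'][240:345,270:390]
a=cv2.resize(ci,None,fx=4,fy=4,interpolation=2);b=cv2.resize(cs,None,fx=3.2,fy=4,interpolation=2)
cv2.imwrite('pics/crop0.png',np.hstack([a[:,:400],b])[:, :, ::-1][:600,:800])
def rect(p): 
    (c,sz,an)=cv2.minAreaRect((p[:,:2]*1000).astype(np.float32)); return np.array(c),np.array(sz),an
W=cloud(t); W2=cloud(s)
hsv=cv2.cvtColor(t['frame'],cv2.COLOR_RGB2HSV)
def box(W,u0,u1,v0,v1): return W[v0:v1,u0:u1].reshape(-1,3)
p=box(W,280,345,180,262); h=np.histogram(p[:,2],bins=np.arange(-.01,.2,.005)); print(list(zip(h[1].round(3),h[0])))
# handle top
q=p[p[:,2]>p[:,2].max()-.012]; print('handle',q.mean(0),len(q),rect(q))
q=p[(p[:,2]>.075)]; print('upper all',rect(q))
# mat by color
p=box(W,380,455,195,280); print('matz',np.nanmedian(p[:,2]))
m=(W[...,2]>.002); 
g=cv2.cvtColor(t['frame'],cv2.COLOR_RGB2GRAY)
print(hsv[235,417],hsv[290,400],hsv[235,370])
E
```

```text
[(np.float64(-0.01), np.int64(227)), (np.float64(-0.005), np.int64(1343)), (np.float64(0.0), np.int64(1151)), (np.float64(0.005), np.int64(161)), (np.float64(0.01), np.int64(3)), (np.float64(0.015), np.int64(0)), (np.float64(0.02), np.int64(2)), (np.float64(0.025), np.int64(2)), (np.float64(0.03), np.int64(8)), (np.float64(0.035), np.int64(1)), (np.float64(0.04), np.int64(0)), (np.float64(0.045), np.int64(0)), (np.float64(0.05), np.int64(0)), (np.float64(0.055), np.int64(0)), (np.float64(0.06), np.int64(0)), (np.float64(0.065), np.int64(0)), (np.float64(0.07), np.int64(0)), (np.float64(0.075), np.int64(38)), (np.float64(0.08), np.int64(499)), (np.float64(0.085), np.int64(699)), (np.float64(0.09), np.int64(403)), (np.float64(0.095), np.int64(465)), (np.float64(0.1), np.int64(101)), (np.float64(0.105), np.int64(4)), (np.float64(0.11), np.int64(0)), (np.float64(0.115), np.int64(0)), (np.float64(0.12), np.int64(0)), (np.float64(0.125), np.int64(0)), (np.float64(0.13), np.int64(2)), (np.float64(0.135), np.int64(13)), (np.float64(0.14), np.int64(104)), (np.float64(0.145), np.int64(71)), (np.float64(0.15), np.int64(4)), (np.float64(0.155), np.int64(0)), (np.float64(0.16), np.int64(0)), (np.float64(0.165), np.int64(0)), (np.float64(0.17), np.int64(0)), (np.float64(0.175), np.int64(0)), (np.float64(0.18), np.int64(0)), (np.float64(0.185), np.int64(0)), (np.float64(0.19), np.int64(0))]
handle [nan nan nan] 0 (array([0., 0.]), array([0., 0.]), 0.0)
upper all (array([577.3477,  -6.0471]), array([161.2607, 110.0021]), 8.712384223937988)
matz 0.0016398690362562363
[ 15 134 152] [ 16 127 163] [ 16 127 168]<stdin>:13: RuntimeWarning: Mean of empty slice.
  ret = um.true_divide(
```

View pics/crop0.png

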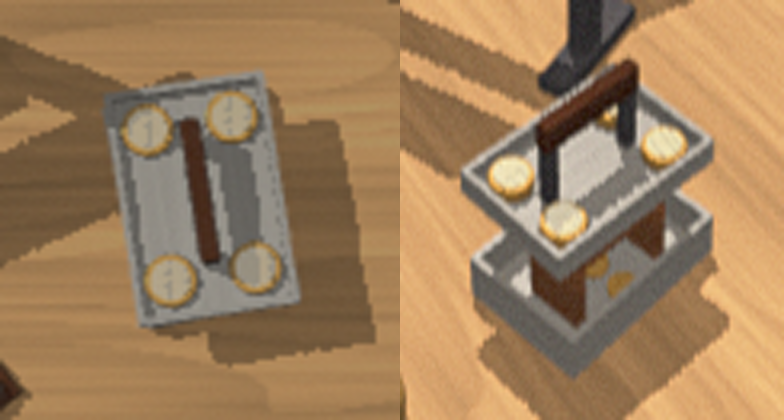

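The crop shows the grey tray with a brown handle, on a wooden bridge in the lower tray. Rim at about 0.098 and handle top at about 0.145 fit the sizes given. Now I'll measure the handle, mat, bar, shelf and bystanders.

```bash
cat >> h.py <<'E'
def rect(p):
    (c,sz,an)=cv2.minAreaRect((p[:,:2]*1000).astype(np.float32)); return np.array(c).round(1),np.array(sz).round(1),round(an,1)
def pca(p):
    c=np.nanmean(p,0); u,s,v=np.linalg.svd(p-c,full_matrices=False); a=p@v[0]; return c,v[0]*np.sign(v[0][0]),a.max()-a.min()
E
python3 - <<'E'
from h import *
t=load('top0'); s=load('side0'); W=cloud(t); V=cloud(s)
F=lambda p:p[np.isfinite(p).all(1)]
box=lambda W,u0,u1,v0,v1:F(W[v0:v1,u0:u1].reshape(-1,3))
q=box(W,280,345,180,262); 
h=q[q[:,2]>.125]; print('handle top',pca(h),rect(h))
q=box(V,280,380,250,345); 
u=q[(q[:,2]>.085)&(q[:,2]<.105)]; print('side upper rim',rect(u)); h=q[q[:,2]>.125]; print('side handle',pca(h))
l=q[(q[:,2]>.022)&(q[:,2]<.035)]; print('lower rim side',rect(l))
# mat side/top: texture/ colour
for n,S,C,b in(('top',t,W,(375,460,190,285)),('side',s,V,(330,465,345,450))):
    hsv=cv2.cvtColor(S['frame'],cv2.COLOR_RGB2LAB)
    sub=S['frame'][b[2]:b[3],b[0]:b[1]]; cv2.imwrite('pics/m_%s.png'%n,cv2.resize(sub,None,fx=4,fy=4)[:,:,::-1])
# rack
p=W.reshape(-1,3); 
q=F(W[100:245,90:260].reshape(-1,3)); hh=np.histogram(q[:,2],bins=np.arange(0,.45,.01)); print([(round(a,2),b) for a,b in zip(hh[1],hh[0]) if b])
b=q[(q[:,2]>.085)&(q[:,2]<.112)]; print('bar top',pca(b),rect(b))
q=F(V[190:240,230:335].reshape(-1,3)); b=q[(q[:,2]>.094)&(q[:,2]<.106)]; print('side bar',pca(b),rect(b),b[:,0].min(),b[:,0].max())
E
```

```text
handle top (array([ 0.576 , -0.0063,  0.1441]), array([0.9884, 0.1515, 0.0049]), np.float64(0.09540249864087291)) (array([576.7,  -6.2]), array([95.4, 13.8]), 8.6)
side upper rim (array([577.5,  -7.5]), array([166.1, 116.5]), 8.4)
side handle (array([ 0.5738, -0.0114,  0.1376]), array([0.9904, 0.1381, 0.0087]), np.float64(0.09791212145002559))
lower rim side (array([625.9,  25.6]), array([301.3, 164.8]), 36.6)
[(np.float64(0.0), np.int64(5614)), (np.float64(0.01), np.int64(464)), (np.float64(0.02), np.int64(192)), (np.float64(0.03), np.int64(191)), (np.float64(0.04), np.int64(94)), (np.float64(0.05), np.int64(88)), (np.float64(0.06), np.int64(140)), (np.float64(0.07), np.int64(202)), (np.float64(0.08), np.int64(251)), (np.float64(0.09), np.int64(887)), (np.float64(0.1), np.int64(740)), (np.float64(0.11), np.int64(154)), (np.float64(0.12), np.int64(164)), (np.float64(0.13), np.int64(2106)), (np.float64(0.14), np.int64(1439)), (np.float64(0.15), np.int64(26)), (np.float64(0.16), np.int64(29)), (np.float64(0.17), np.int64(28)), (np.float64(0.18), np.int64(29)), (np.float64(0.19), np.int
[... 391 characters left out ...]
(0.32), np.int64(174)), (np.float64(0.33), np.int64(2493)), (np.float64(0.34), np.int64(205)), (np.float64(0.35), np.int64(154)), (np.float64(0.36), np.int64(202)), (np.float64(0.37), np.int64(357)), (np.float64(0.38), np.int64(577)), (np.float64(0.39), np.int64(413)), (np.float64(0.4), np.int64(254)), (np.float64(0.41), np.int64(1))]
bar top (array([0.6615, 0.3383, 0.0989]), array([ 0.3037, -0.9528,  0.0019]), np.float64(0.4299064873585883)) (array([721.4, 404.4]), array([296.5, 431.2]), 14.7)
side bar (array([0.6359, 0.3094, 0.0978]), array([ 0.4141, -0.9102, -0.0003]), np.float64(0.3229213384937057)) (array([703.5, 350.1]), array([198.5, 322.9]), 24.8) 0.557659956567852 0.8064291000791615
```

View pics/m_top.png

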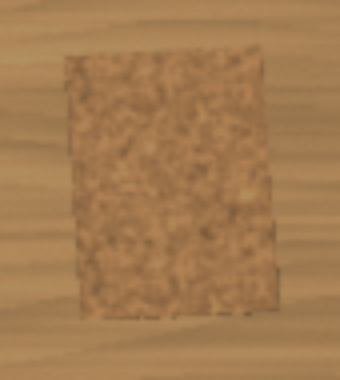

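The crop shows mat corners at about (391,204), (440,202), (445,268) and (395,270) in the top view.

```bash
cat >> h.py <<'E'
def ray(s,u,v,z):
    E=np.linalg.inv(s['extrinsics']); d=E[:3,:3]@np.array([(u-s['cx'])/s['fx'],-(v-s['cy'])/s['fy'],-1]); o=E[:3,3]
    return o+d*(z-o[2])/d[2]
def proj(s,p):
    c=s['extrinsics']@np.append(p,1); return np.array([s['cx']+s['fx']*c[0]/-c[2], s['cy']+s['fy']*c[1]/c[2]])
E
python3 - <<'E'
from h import *
t=load('top0'); s=load('side0'); W=cloud(t); V=cloud(s)
c=[ray(t,u,v,.004) for u,v in((391.5,204.2),(439.7,201.7),(444.7,268),(395,269.5))]; c=np.array(c); print(c,c.mean(0),np.linalg.norm(np.diff(c,axis=0),axis=1))
print('yaw',np.degrees(np.arctan2(*( (c[0]+c[1]-c[2]-c[3])[[1,0]]))))
def fitbar(C,S,m0,name):
    m=(C[...,2]>.088)&(C[...,2]<.110)&m0
    n,l,st,_=cv2.connectedComponentsWithStats(m.astype(np.uint8)); i=1+st[1:,4].argmax(); m=l==i
    p=C[m]; print(name,st[i],pca(p),rect(p),np.median(p[:,2]))
    return m
hs=cv2.cvtColor(t['frame'],cv2.COLOR_RGB2HSV)
z=np.zeros((480,640),bool); z1=z.copy(); z1[165:235,130:255]=1; z1&=hs[...,1]>90
m=fitbar(W,t,z1,'top')
hs=cv2.cvtColor(s['frame'],cv2.COLOR_RGB2HSV); z2=z.copy(); z2[190:240,235:330]=1; z2&=hs[...,1]>90
m2=fitbar(V,s,z2,'side')
# shelf & posts
f=lambda C,lo,hi,u0,u1,v0,v1:C[v0:v1,u0:u1].reshape(-1,3)[(C[v0:v1,u0:u1,2]>lo)&(C[v0:v1,u0:u1,2]<hi)].reshape(-1,3)
p=f(W,.325,.345,90,250,125,220); print('shelf top',rect(p),np.median(p[:,2]))
p=f(V,.325,.345,220,350,100,160); print('shelf side',rect(p))
for n,S in(('top',t),('side',s)):
    x=S['frame'][(100,100)[n=='side']:260,(80,210)[n=='side']:(270,360)[n=='side']].copy()
    cv2.imwrite('pics/r_%s.png'%n,cv2.resize(x,None,fx=4,fy=3.7)[:,:,::-1])
for nm,b in dict(compass=(298,328,282,312),dome=(380,415,148,188),cup=(325,375,105,165),rest=(228,268,258,294),screw=(195,232,268,330)).items():
    q=f(W,.012 if nm!='screw' else .006,.25,*b); print(nm,rect(q),q[:,2].max())
E
```

```text
[[ 0.6298 -0.2398  0.004 ]
 [ 0.6366 -0.3782  0.004 ]
 [ 0.4461 -0.389   0.004 ]
 [ 0.442  -0.2476  0.004 ]] [ 0.5386 -0.3136  0.004 ] [0.1386 0.1909 0.1415]
yaw 2.8140145242074683
top [ 140  173  103   55 1400] (array([0.6312, 0.3198, 0.0993]), array([ 0.4121, -0.9112,  0.0014]), np.float64(0.30010959365869433)) (array([632.4, 319.7]), array([ 35.8, 300.1]), 24.4) 0.09946256948772991
side [237 198  88  36 848] (array([0.6312, 0.3108, 0.0963]), array([ 0.4065, -0.9136,  0.0007]), np.float64(0.30311131074973474)) (array([632.2, 317.3]), array([ 48.3, 303.2]), 22.2) 0.09685446735692943Traceback (most recent call last):
  File "<stdin>", line 17, in <module>
  File "<stdin>", line 16, in <lambda>
IndexError: boolean index did not match indexed array along axis 0; size of axis is 15200 but size of corresponding boolean axis is 95
```

```bash
python3 - <<'E'
from h import *
t=load('top0'); s=load('side0'); W=cloud(t); V=cloud(s)
def f(C,lo,hi,u0,u1,v0,v1):
    q=C[v0:v1,u0:u1].reshape(-1,3); return q[(q[:,2]>lo)&(q[:,2]<hi)]
p=f(W,.325,.345,90,250,125,220); print('shelf top',rect(p),np.median(p[:,2]))
p=f(V,.325,.345,220,350,100,160); print('shelf side',rect(p))
for n,S in(('top',t),('side',s)):
    x=S['frame'][100:260,(80,210)[n=='side']:(270,360)[n=='side']].copy()
    cv2.imwrite('pics/r_%s.png'%n,cv2.resize(x,None,fx=4,fy=3.7)[:,:,::-1])
for nm,b in dict(compass=(298,328,282,312),dome=(380,415,148,188),cup=(325,375,105,165),rest=(228,268,258,294),screw=(195,232,268,330),red=(380,455,300,375)).items():
    q=f(W,.012 if nm!='screw' else .006,.25,*b); print(nm,rect(q),q[:,2].max())
E
```

```text
shelf top (array([657.2, 330.9]), array([ 73.2, 330.8]), 24.1) 0.33547266137359455
shelf side (array([655.9, 328.3]), array([ 76.9, 335.3]), 24.8)
compass (array([366.9, -10.2]), array([75. , 74.2]), 81.1) 0.033228361622498426
dome (array([ 739.3, -252.9]), array([90.3, 90.6]), 63.0) 0.08834706059411901
cup (array([ 814.4, -107.7]), array([158.5, 116.5]), 0.9) 0.2113527630774117
rest (array([426.8, 175.8]), array([ 35.8, 109.3]), 40.6) 0.04123110394762852
screw (array([362.4, 270.9]), array([104.7, 168.9]), 90.0) 0.03484816850572692
red (array([ 250. , -300.5]), array([162.2, 110.6]), 35.3) 0.07757401985730383
```

View pics/r_side.png

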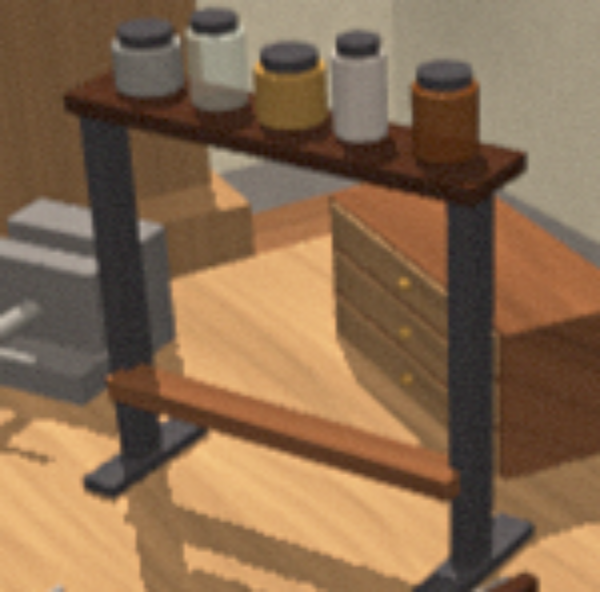

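Measurements agree: the bar centre is (0.632, 0.320) with the rack yawed 24.3°, the handle is at (0.577, −0.006, 0.135) with yaw 8.6°, and the mat is at (0.539, −0.314). I'll move toward the stack with a +27.3° turn (3.4 units).

>>> move_arm(series=[0,0,0.4,0.3,-0.5,0,1,0,0,0.9,0.8,-1.3,0,1,0,0,1.4,1.4,-2.2,0,1,0,0,1.9,2.0,-3.2,0,1,0,0,2.4,2.6,-4.2,0,1,0,0,2.9,3.2,-5.2,0,1,0,0,3.4,3.8,-6.2,0,1,0,0,3.4,4.4,-7.2,0,1,0,0,3.4,5.0,-8.2,0,1,0,0,3.4,5.6,-9.0,0,1], newtons=40)

```text
time_s: 1.35
ee_pos: [0.4813, 0.1399, 0.2313]
tcp_rot: [[-0.147, -0.0, -0.989], [0.989, 0.0, -0.147], [0.0, -1.0, 0.0]]
wrist_force: [1.1, 1.1, -0.0]
gripper_width: 0.0855
```

>>> move_arm(series=[0,0,0,0.5,-0.8,0,1,0,0,0,1.0,-1.6,0,1,0,0,0,1.5,-2.4,0,1,0,0,0,1.93,-2.96,0,1,0,0,0,1.93,-2.96,-0.3,1,0,0,0,1.93,-2.96,-0.8,1,0,0,0,1.93,-2.96,-1.4,1,0,0,0,1.93,-2.96,-1.9,1,0,0,0,1.93,-2.96,-2.2,1,0,0,0,1.93,-2.96,-2.3,1])

```text
time_s: 2.6
ee_pos: [0.5766, -0.0056, 0.1155]
tcp_rot: [[-0.148, -0.001, -0.989], [0.989, 0.0, -0.148], [0.0, -1.0, 0.001]]
wrist_force: [0.3, -0.5, 0.9]
gripper_width: 0.0856
```

>>> move_arm(series=[0,0,0,0,0,0,0,0,0,0,0,0,0,0,0,0,0,0,0,0,0,0,0,0,0,0,0,0,0,0,0,0,0,0,0,0,0,0,0,0,0,0,0,0,0,0,0,0.1,0,0,0,0,0,0,0.3,0,0,0,0,0,0,0.7,0,0,0,0,0,0,1.0,0], newtons=60)

```text
time_s: 3.85
ee_pos: [0.5771, -0.006, 0.1674]
tcp_rot: [[-0.147, 0.0, -0.989], [0.989, 0.0, -0.147], [0.0, -1.0, -0.0]]
wrist_force: [0.3, 0.8, -4.7]
gripper_width: 0.0131
```

```bash
python3 - <<'E'
from h import *
s=snap('side','side1'); cv2.imwrite('pics/c1.png',cv2.resize(s['frame'][200:360,230:430],None,fx=4,fy=3.7)[:,:,::-1]); print(monitor.get_state()['wrist_force'],monitor.get_state()['gripper_width'])
E
```

```text
[-0.242   0.2658 -2.2813] 0.01325016289751882
```

View pics/c1.png

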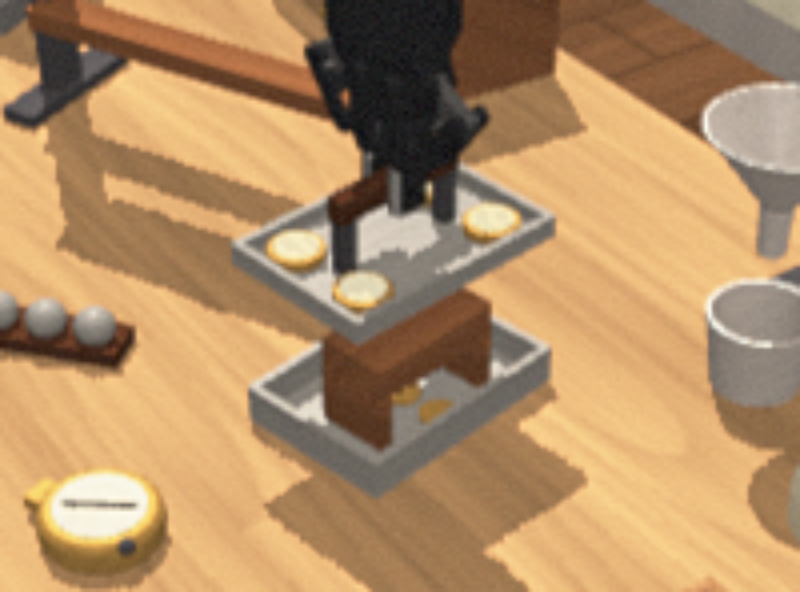

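The tray is up and level, with the bridge still standing in the lower tray. Moving it to the mat.

>>> move_arm(series=[0,0,0,0,-0.1,0.3,0,0,0,0,-0.05,-0.5,0.5,0,0,0,0,-0.15,-1.2,0.5,0,0,0,0,-0.25,-2.0,0.5,0,0,0,0,-0.35,-2.9,0.5,0,0,0,0,-0.45,-3.8,0.4,0,0,0,0,-0.55,-4.7,0.2,0,0,0,0,-0.65,-5.4,0,0,0,0,0,-0.76,-5.9,-0.3,0,0,0,0,-0.76,-6.14,-0.6,0])

```text
time_s: 5.15
ee_pos: [0.5381, -0.3152, 0.1358]
tcp_rot: [[-0.145, -0.0, -0.989], [0.989, 0.0, -0.145], [0.0, -1.0, 0.0]]
wrist_force: [0.1, 0.1, -4.0]
gripper_width: 0.0129
```

>>> move_arm(series=[0,0,0,0,0,-0.3,0,0,0,0,0,0,-0.7,0,0,0,0,0,0,-1.1,0,0,0,0,0,0,-1.4,0,0,0,0,0,0,-1.6,0,0,0,0,0,0,-1.7,0,0,0,0,0,0,-1.76,0,0,0,0,0,0,-1.8,0,0,0,0,0,0,-1.8,0,0,0,0,0,0,-1.8,0])

```text
time_s: 6.4
ee_pos: [0.5392, -0.3131, 0.0466]
tcp_rot: [[-0.147, 0.0, -0.989], [0.989, -0.0, -0.147], [-0.0, -1.0, -0.0]]
wrist_force: [0.2, 0.5, -4.2]
gripper_width: 0.0132
```

>>> move_arm(series=[0,0,0,0,0,-0.03,0,0,0,0,0,0,-0.05,0,0,0,0,0,0,-0.05,0,0,0,0,0,0,-0.05,1,0,0,0,0,0,-0.05,1,0,0,0,0,0,-0.05,1,0,0,0,0,0,-0.05,1,0,0,0,0,0,-0.05,1,0,0,0,0,0,-0.05,1,0,0,0,0,0,-0.05,1])

```text
time_s: 7.65
ee_pos: [0.5391, -0.3131, 0.0438]
tcp_rot: [[-0.147, -0.0, -0.989], [0.989, 0.0, -0.147], [0.0, -1.0, -0.0]]
wrist_force: [-0.4, -0.3, -0.8]
gripper_width: 0.0854
```

>>> move_arm(series=[0,0,0,0,0,0.2,1,0,0,0,0,0,0.8,1,0,0,0,0,0,1.6,1,0,0,0,0,0,2.4,1,0,0,0,0,0,3.2,1,0,0,0,0,0,4.0,1,0,0,0,0.1,0.4,4.4,1,0,0,0,0.1,0.8,4.6,1,0,0,0,0.1,0.8,4.6,1,0,0,0,0.1,0.8,4.6,1])

```text
time_s: 8.9
ee_pos: [0.5439, -0.2725, 0.2728]
tcp_rot: [[-0.148, -0.001, -0.989], [0.989, 0.001, -0.148], [0.001, -1.0, 0.001]]
wrist_force: [0.4, -0.9, -0.7]
gripper_width: 0.0855
```

```bash
python3 - <<'E'
from h import *
t=snap('top','top2');s=snap('side','side2')
cv2.imwrite('pics/c2.png',cv2.resize(t['frame'][170:290,270:470],None,fx=4,fy=4)[:,:,::-1])
cv2.imwrite('pics/c2s.png',cv2.resize(s['frame'][240:460,260:480],None,fx=3.6,fy=2.7)[:,:,::-1])
W=cloud(t);V=cloud(s)
def f(C,lo,hi,u0,u1,v0,v1):
    q=C[v0:v1,u0:u1].reshape(-1,3); return q[(q[:,2]>lo)&(q[:,2]<hi)]
q=f(W,.055,.09,280,345,180,262);print('crown',rect(q),np.median(q[:,2]))
q=f(W,.018,.09,280,345,180,262);print('lower',rect(q))
q=f(V,.055,.09,285,375,255,335);print('crown side',rect(q))
q=f(V,.018,.09,285,375,255,335);print('lower side',rect(q))
q=f(W,.06,.09,380,455,190,285);print('handle on mat',rect(q),np.median(q[:,2]))
q=f(W,.012,.05,380,455,190,285);print('tray on mat',rect(q))
print(monitor.get_state()['ee_pos'])
E
```

```text
crown (array([582.8, -11.2]), array([100.9,  49.7]), 11.2) 0.07448710806172842
lower (array([582.5,  -4.7]), array([160.6, 110.1]), 12.2)
crown side (array([581.9, -13.5]), array([104.2,  54. ]), 10.8)
lower side (array([583.1,  -7.1]), array([167.1, 115.3]), 11.5)
handle on mat (array([0., 0.]), array([0., 0.]), 0.0) nan
tray on mat (array([ 581.2, -309.2]), array([138.9,  36.2]), 68.5)
[ 0.5439 -0.2731  0.2728]
  return _methods._mean(a, axis=axis, dtype=dtype,
  ret = ret.dtype.type(ret / rcount)
```

View pics/c2.png

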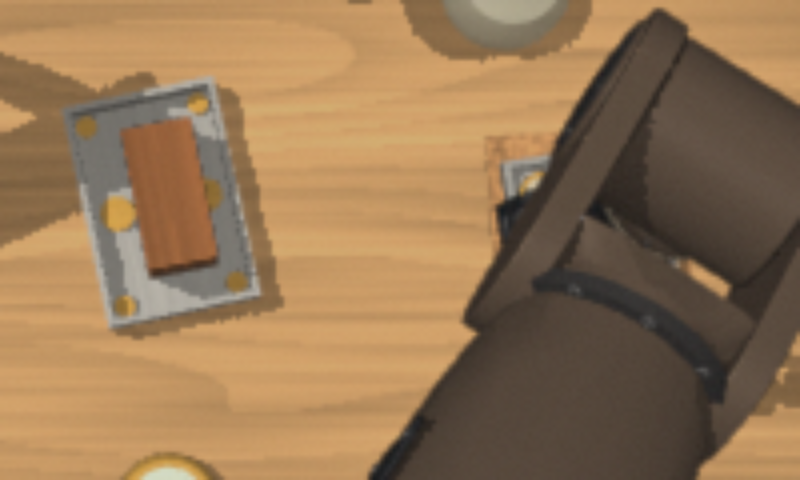

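View pics/c2s.png

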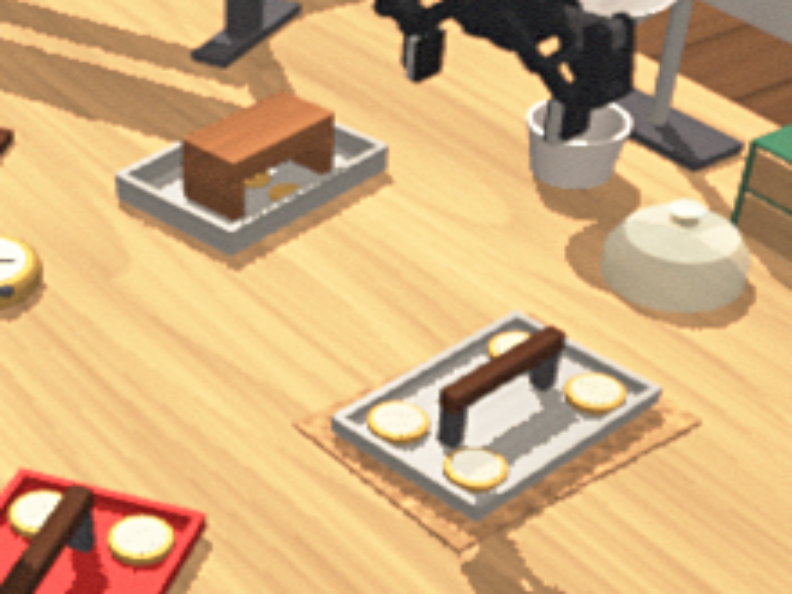

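The parked tray is flat on the mat (side crop, handle about (500,365)). The bridge is free, with its crown at (0.583, −0.011) and yaw about 11.2°. Next comes a leaning grasp of the crown.

```bash
python3 - <<'E'
from h import *
from scipy.spatial.transform import Rotation as R
st=monitor.get_state(); R0=st['tcp_rot']; p=st['ee_pos']; print(p,st['joint_pos'])
def tgt(yaw,lean):
    y=np.radians(yaw); bx=np.array([np.cos(y),np.sin(y),0]); by=np.array([-np.sin(y),np.cos(y),0]); l=np.radians(lean)
    a=np.sin(l)*bx-np.cos(l)*np.array([0,0,1]); return np.stack([by,a,np.cross(by,a)],1),bx,a
Rt,bx,a=tgt(11.2,40)
print('turn',R.from_matrix(Rt@R0.T).as_rotvec(degrees=True)/8)
g=np.array([.5828,-.0112,.068]); T=g+.019*a; print(T,(T-p)/.05)
Rh,bxh,ah=tgt(24.3,40); print('turn2',R.from_matrix(Rh@Rt.T).as_rotvec(degrees=True)/8)
E
```

```text
[ 0.5439 -0.2731  0.2728] [-0.5738  0.4306  1.5463 -0.      1.1664 -2.2925]
turn [ 0.8482 -4.9374  0.3244]
[ 0.5948 -0.0088  0.0534] [ 1.0173  5.2858 -4.3869]
turn2 [ 0.     -0.      1.6375]
```

>>> move_arm(series=[0.1,-0.5,0,0.1,0.5,0.1,1,0.2,-1.2,0.1,0.2,1.2,0.1,1,0.35,-2.0,0.15,0.35,2.0,0,1,0.5,-2.8,0.2,0.5,2.8,-0.2,1,0.6,-3.6,0.25,0.65,3.6,-0.5,1,0.75,-4.4,0.3,0.8,4.3,-0.8,1,0.85,-4.94,0.32,0.95,4.9,-1.1,1,0.85,-4.94,0.32,1.02,5.29,-1.4,1,0.85,-4.94,0.32,1.02,5.29,-1.6,1,0.85,-4.94,0.32,1.02,5.29,-1.6,1])

```text
time_s: 10.25
ee_pos: [0.6088, 0.0065, 0.225]
tcp_rot: [[-0.167, 0.589, -0.791], [0.986, 0.087, -0.143], [-0.015, -0.803, -0.595]]
wrist_force: [-0.3, -0.6, -0.3]
gripper_width: 0.0855
```

```bash
python3 - <<'E'
from h import *
s=snap('side','side3'); cv2.imwrite('pics/c3.png',cv2.resize(s['frame'][180:360,230:430],None,fx=4,fy=3.3)[:,:,::-1]); st=monitor.get_state(); print(st['ee_pos'],st['tcp_rot'],st['joint_pos'])
E
```

```text
[0.6089 0.0062 0.2255] [[-0.1664  0.5897 -0.7903]
 [ 0.9859  0.0872 -0.1426]
 [-0.0152 -0.8029 -0.5959]] [-0.1791  0.3351  2.0185  0.8404  0.259  -2.6847]
```

View pics/c3.png

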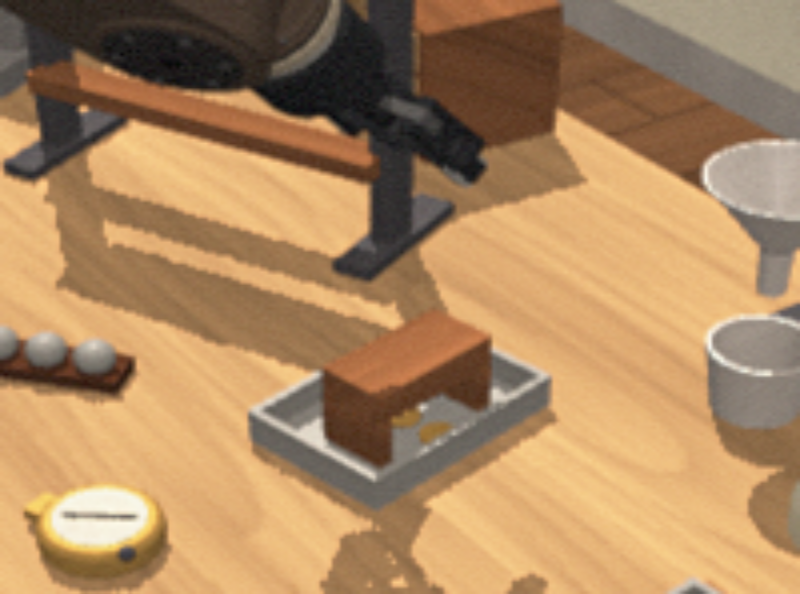

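The side view shows the gripper over the bridge but short of the target: joint 6 is at its limit (−2.685) and the wrist is near straight. I'll fit a simple kinematic model to choose a better lean.

```bash
cat > kin.py <<'E'
import numpy as np
from scipy.spatial.transform import Rotation as R
from scipy.optimize import least_squares
ry=lambda a:R.from_euler('y',a).as_matrix(); rz=lambda a:R.from_euler('z',a).as_matrix()
C=np.array([[1,0,0],[0,0,-1],[0,1,0]]).T  # tool axes: cols x,y(approach=z6),z
def fk(q,P):
    a1,h,L2,e,L3,L6=P; A=rz(q[0]); p=A@[a1,0,h]; A=A@ry(q[1]); p=p+A@[0,0,L2]; A=A@ry(q[2]); p=p+A@[e,0,L3]
    A=A@rz(q[3])@ry(q[4])@rz(q[5]); p=p+A[:,2]*L6
    return p,np.stack([A[:,0],A[:,2],np.cross(A[:,0],A[:,2])],1)
D=[([1.1384,.4916,1.5595,0,1.0917,-.1056],[.2005,.5917,.2307]),([-.5738,.4306,1.5463,0,1.1664,-2.2925],[.5439,-.2731,.2728]),([-.1791,.3351,2.0185,.8404,.259,-2.6847],[.6089,.0062,.2255])]
E
python3 - <<'E'
from kin import *
from h import *
st=monitor.get_state(); print(st['tcp_rot']); 
print(fk(D[2][0],[0]*6)[1], fk(D[0][0],[0]*6)[1])
f=lambda P:np.concatenate([fk(q,P)[0]-p for q,p in D]+[ (np.array(P)-[0,.3,.4,0,.4,.25])*1e-3])
r=least_squares(f,[0,.3,.4,0,.4,.25]); print(r.x,r.fun[:9])
E
```

```text
[[-0.1664  0.5897 -0.7903]
 [ 0.9859  0.0872 -0.1426]
 [-0.0152 -0.8029 -0.5959]]
[[ 0.1664  0.5897  0.7903]
 [-0.9859  0.0871  0.1426]
 [ 0.0152 -0.8029  0.5959]] [[-0.321  -0.0005  0.9471]
 [-0.9471 -0.0011 -0.321 ]
 [ 0.0012 -1.     -0.0001]]
[-0.3961  0.6091  0.8691  0.2556  0.8111  0.5583] [ 0.0571 -0.0336 -0.0152 -0.0317 -0.058   0.0125  0.0003 -0.0082  0.0028]
```

```bash
cat >> kin.py <<'E'
def fk(q,P):
    a1,h,L2,e,L3,L6,d=P; A=rz(q[0]); p=A@[a1,d,h]; A=A@ry(q[1]); p=p+A@[0,0,L2]; A=A@ry(q[2]); p=p+A@[e,0,L3]
    A=A@rz(q[3])@ry(q[4])@rz(q[5]); p=p+A[:,2]*L6
    return p,np.stack([-A[:,0],A[:,2],-np.cross(A[:,0],A[:,2])],1)
P0=[0,.3,.4,0,.4,.25,.066]
LO=np.array([-3.1,-.84,.05,-1.13,.06,-2.69]);HI=np.array([3.1,2.19,2.79,4.28,2.93,2.69])
def ik(p,Rt,P,q0):
    f=lambda q:np.concatenate([(fk(q,P)[0]-p)*5,R.from_matrix(fk(q,P)[1]@Rt.T).as_rotvec()])
    r=least_squares(f,np.clip(q0,LO+.01,HI-.01),bounds=(LO,HI)); return r.x,np.abs(r.fun).max()
def tgt(yaw,lean):
    y=np.radians(yaw); bx=np.array([np.cos(y),np.sin(y),0]); by=np.array([-np.sin(y),np.cos(y),0]); l=np.radians(lean)
    a=np.sin(l)*bx-np.cos(l)*np.array([0,0,1]); return np.stack([by,a,np.cross(by,a)],1),bx,a
E
python3 - <<'E'
from kin import *
from h import *
f=lambda P:np.concatenate([fk(q,P)[0]-p for q,p in D]+[ (np.array(P)-P0)*1e-3])
r=least_squares(f,P0); P=r.x; print(P,np.abs(r.fun[:9]).max()); np.save('P.npy',P)
H=np.diag([-1,1,-1.])
def report(n,g,yaw,lean):
    Rt,bx,a=tgt(yaw,lean); T=np.array(g)+.019*a
    for half in(0,1):
        Rr=Rt@H if half else Rt
        best=min((ik(T,Rr,P,np.array([np.arctan2(T[1],T[0])-.1,.4,1.9,j4,.4,j6])) for j4 in(-.8,0,.8,3.14) for j6 in(-1.5,1.5)),key=lambda x:x[1])
        print(n,lean,half,best[0].round(2),'err',round(best[1],4))
for lean in(25,30,35,40):
    report('grasp',[.5828,-.0112,.068],11.2,lean)
    report('hover',[.5828,-.0112,.17],11.2,lean)
    report('barhov',[.632,.3195,.18],24.3,lean)
    report('bar',[.632,.3195,.123],24.3,lean)
E
```

```text
[-0.0001  0.1967  0.5867  0.043   0.4111  0.2551  0.0659] 9.879592841155471e-06
grasp 25 0 [-0.2   0.63  2.09  1.66  0.16  2.69] err 0.0271
grasp 25 1 [-0.2   0.63  2.07  1.35  0.17 -0.14] err 0.0
hover 25 0 [-0.2   0.44  2.    0.52  0.33 -2.43] err 0.0
hover 25 1 [-0.2   0.44  2.    0.52  0.33  0.71] err 0.0
barhov 25 0 [ 0.37  0.57  1.7   0.06  0.44 -1.67] err 0.0
barhov 25 1 [0.37 0.57 1.7  0.06 0.44 1.47] err 0.0
bar 25 0 [ 0.37  0.65  1.74  0.08  0.32 -1.7 ] err 0.0
bar 25 1 [0.37 0.65 1.74 0.08 0.32 1.45] err 0.0
grasp 30 0 [-0.21  0.63  2.12  2.02  0.22  2.32] err 0.0
grasp 30 1 [-0.21  0.63  2.12  2.02  0.22 -0.82] err 0.0
hover 30 0 [-0.21  0.44  2.04  0.78  0.26 -2.69] err 0.0158
hover 30 1 [-0.21  0.44  2.05  0.9   0.26  0.33] err 0.0
barhov 30 0 [ 0.36  0.56  1.75  0.1   0.31 -1.71] err 0.0
barhov 30 1 [0.36 0.56 1.75 0.1  0.31 1.43] err 0.0
bar 30 0 [ 0.36  0.64  1.79  0.16  0.19 -1.78] err 0.0
bar 30 1 [0.36 0.64 1.79 0.16 0.19 1.37] err 0.0
grasp 35 0 [-0.23  0.65  2.16  2.34  0.34  1.99] err 0.0
grasp 35 1 [-0.23  0.65  2.16  2.34  0.34 -1.15] err 0.0
hover 35 0 [-0.23  0.45  2.12  1.67  0.24  2.69] err 0.0284
hover 35 1 [-0.23  0.44  2.1   1.44  0.24 -0.22] err 0.0
barhov 35 0 [ 0.36  0.56  1.8   0.2   0.18 -1.82] err 0.0
barhov 35 1 [0.36 0.56 1.8  0.2  0.18 1.32] err 0.0
bar 35 0 [ 0.36  0.64  1.84  0.59  0.06 -2.21] err 0.0
bar 35 1 [0.36 0.64 1.84 0.59 0.06 0.93] err 0.0
grasp 40 0 [-0.25  0.67  2.21  2.49  0.47  1.82] err 0.0
grasp 40 1 [-0.25  0.67  2.21  2.49  0.47 -1.32] err 0.0
hover 40 0 [-0.25  0.45  2.15  1.93  0.3   2.43] err 0.0
hover 40 1 [-0.25  0.45  2.15  1.93  0.3  -0.72] err 0.0
barhov 40 0 [ 0.36  0.56  1.85  0.81  0.06 -2.43] err 0.0034
barhov 40 1 [0.36 0.56 1.85 0.81 0.06 0.71] err 0.0034
bar 40 0 [0.36 0.64 1.89 2.71 0.1  1.95] err 0.0
bar 40 1 [ 0.36  0.64  1.89  2.71  0.1  -1.19] err 0.0
```

```bash
python3 - <<'E'
from kin import *
P=np.load('P.npy'); H=np.diag([-1,1,-1.])
B=[.5828,-.0112]; 
for lean in(42,45):
  q=np.array([-.25,.45,2.15,1.93,.3,-.72])
  print(lean)
  for n,g,yaw in[('hover',B+[.19],11.2),('grasp',B+[.068],11.2),('lift',B+[.15],11.2),('up',B+[.22],11.2),('mid1',[.55,.10,.23],15),('mid2',[.54,.22,.23],22),('pre',[.541,.278,.21],24.3),('barhov',[.632,.3195,.185],24.3),('bar',[.632,.3195,.123],24.3),('ret',[.56,.287,.20],24.3)]:
    Rt,bx,a=tgt(yaw,lean); q,e=ik(np.array(g)+.019*a,Rt@H,P,q); print(n,q.round(2),round(e,4))
E
```

```text
42
hover [-0.25  0.42  2.15  1.91  0.31 -0.69] 0.0
grasp [-0.25  0.68  2.22  2.53  0.52 -1.36] 0.0
lift [-0.25  0.5   2.18  2.19  0.36 -1.  ] 0.0
up [-0.25  0.36  2.12  1.64  0.29 -0.41] 0.0
mid1 [-0.02  0.31  2.17  1.83  0.19 -0.48] 0.0
mid2 [ 0.23  0.33  2.12  1.96  0.11 -0.5 ] 0.0
pre [ 0.35  0.4   2.08  2.52  0.09 -1.01] 0.0
barhov [ 0.35  0.55  1.87  1.83  0.06 -0.32] 0.0094
bar [ 0.36  0.65  1.91  2.85  0.15 -1.33] 0.0
ret [ 0.35  0.44  2.04  2.56  0.09 -1.04] 0.0
45
hover [-0.26  0.42  2.18  2.09  0.37 -0.89] 0.0
grasp [-0.26  0.7   2.24  2.57  0.61 -1.42] 0.0
lift [-0.26  0.51  2.21  2.31  0.44 -1.13] 0.0
up [-0.26  0.36  2.15  1.87  0.33 -0.65] 0.0
mid1 [-0.02  0.31  2.2   2.16  0.24 -0.81] 0.0
mid2 [ 0.23  0.34  2.15  2.43  0.17 -0.97] 0.0
pre [ 0.34  0.41  2.11  2.8   0.17 -1.29] 0.0
barhov [ 0.36  0.55  1.9   2.68  0.1  -1.16] 0.0
bar [ 0.36  0.65  1.93  2.94  0.23 -1.42] 0.0
ret [ 0.35  0.45  2.07  2.82  0.17 -1.31] 0.0
```

The fitted model is accurate. A half turn of the tool with a 45° lean is reachable at every step, so I'll turn the tool about its own axis (+90° first).

>>> move_arm(series=[0.66,0.1,-0.9,0,0,0,1,1.33,0.2,-1.81,0,0,0,1,1.99,0.29,-2.71,0,0,0,1,2.65,0.39,-3.61,0,0,0,1,3.32,0.49,-4.52,0,0,0,1,3.98,0.59,-5.42,0,0,0,1,4.64,0.69,-6.32,0,0,0,1,5.31,0.78,-7.22,0,0,0,1,5.97,0.88,-8.13,0,0,0,1,6.63,0.98,-9.03,0,0,0,1])

```text
time_s: 11.55
ee_pos: [0.6089, 0.0059, 0.2262]
tcp_rot: [[0.791, 0.591, -0.162], [0.138, 0.086, 0.987], [0.597, -0.802, -0.014]]
wrist_force: [0.1, -0.5, -0.0]
gripper_width: 0.0852
```

```bash
cat > rel.py <<'E'
from kin import *
from h import *
P=np.load('P.npy'); H=np.diag([-1,1,-1.])
def rel(g,yaw,lean,half=1,back=.019):
    st=monitor.get_state(); Rt,bx,a=tgt(yaw,lean); Rt=Rt@H if half else Rt; T=np.array(g)+back*a
    print('q',st['joint_pos'],'p',st['ee_pos'],'F',st['wrist_force'],'w',st['gripper_width'])
    print('T',T,'turn',R.from_matrix(Rt@st['tcp_rot'].T).as_rotvec(degrees=True)/8,'shift',(T-st['ee_pos'])/.05)
E
python3 - <<'E'
from rel import *
rel([.5828,-.0112,.19],11.2,45)
E
```

```text
q [-0.179   0.3339  2.0185  0.8369  0.2579 -1.1053] p [0.6089 0.0059 0.2262] F [ 0.0902 -0.4524 -0.0245] w 0.08521788775876621
T [ 0.596  -0.0086  0.1766] turn [ 7.4571  0.4569 -8.3091] shift [-0.2583 -0.29   -0.9935]
```

>>> move_arm(series=[0.75,0.05,-0.83,0,0,0,1,1.49,0.09,-1.66,0,0,0,1,2.24,0.14,-2.49,0,0,-0.1,1,2.98,0.18,-3.32,0,0,-0.2,1,3.73,0.23,-4.15,0,-0.1,-0.3,1,4.47,0.27,-4.99,-0.1,-0.15,-0.4,1,5.22,0.32,-5.82,-0.15,-0.2,-0.5,1,5.97,0.37,-6.65,-0.2,-0.29,-0.6,1,6.71,0.41,-7.48,-0.26,-0.29,-0.8,1,7.46,0.46,-8.31,-0.26,-0.29,-1.0,1])

```text
time_s: 12.8
ee_pos: [0.5959, -0.0088, 0.1761]
tcp_rot: [[0.193, 0.696, 0.692], [-0.981, 0.136, 0.137], [0.001, -0.705, 0.709]]
wrist_force: [-0.4, -0.1, 0.5]
gripper_width: 0.0854
```

```bash
python3 - <<'E'
from rel import *
rel([.5828,-.0112,.068],11.2,45)
E
```

```text
q [-0.2613  0.4253  2.179   2.1098  0.3717 -0.9041] p [ 0.5959 -0.0088  0.1761] F [-0.3558 -0.1265  0.4851] w 0.08538128289659772
T [ 0.596  -0.0086  0.0546] turn [0.0021 0.0214 0.0066] shift [ 0.0009  0.0051 -2.4313]
```

>>> move_arm(series=[0,0,0,0,0,-0.3,1,0,0,0,0,0,-0.8,1,0,0,0,0,0,-1.3,1,0,0,0,0,0,-1.7,1,0,0,0,0,0,-2.0,1,0,0,0,0,0,-2.2,1,0,0,0,0,0,-2.35,1,0,0,0,0,0,-2.43,1,0,0,0,0,0,-2.43,1,0,0,0,0,0,-2.43,1])

```text
time_s: 14.05
ee_pos: [0.5959, -0.0074, 0.0546]
tcp_rot: [[0.199, 0.695, 0.691], [-0.98, 0.138, 0.143], [0.004, -0.706, 0.708]]
wrist_force: [-0.5, -0.2, -0.2]
gripper_width: 0.0855
```

```bash
python3 - <<'E'
from rel import *
rel([.5828,-.0112,.068],11.2,45)
s=snap('side','side4'); cv2.imwrite('pics/c4.png',cv2.resize(s['frame'][220:360,250:410],None,fx=5,fy=4.2)[:,:,::-1])
E
```

```text
q [-0.259   0.6981  2.2458  2.5702  0.6143 -1.4253] p [ 0.5959 -0.0074  0.0546] F [-0.5377 -0.1986 -0.171 ] w 0.08549996434268953
T [ 0.596  -0.0086  0.0546] turn [ 0.0232  0.0157 -0.0351] shift [ 0.0017 -0.0239 -0.0007]
```

View pics/c4.png

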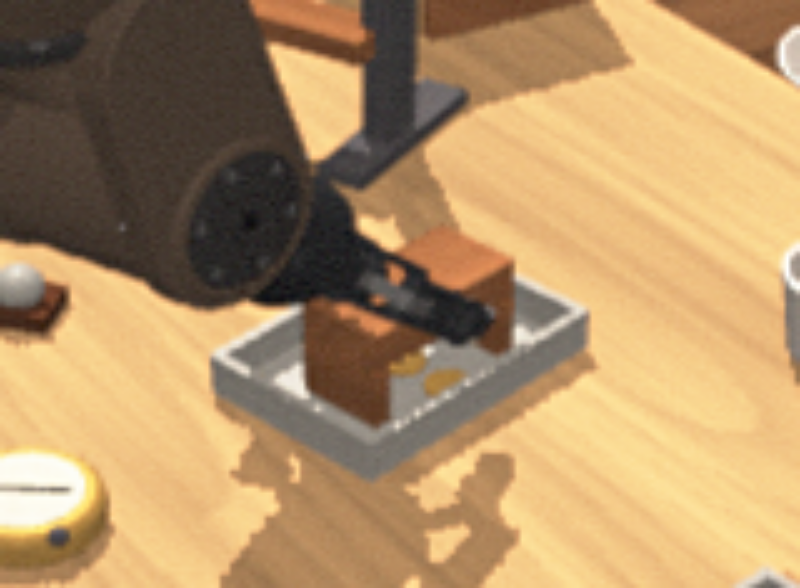

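The fingers are astride the crown, with the near fingertip at about crop (480,325). Closing and lifting.

>>> move_arm(series=[0,0,0,0,0,0,0,0,0,0,0,0,0,0,0,0,0,0,0,0,0,0,0,0,0,0,0,0,0,0,0,0,0,0,0,0,0,0,0,0,0,0,0,0,0,0,0,0.1,0,0,0,0,0,0,0.3,0,0,0,0,0,0,0.6,0,0,0,0,0,0,1.0,0], newtons=40)

```text
time_s: 15.35
ee_pos: [0.5956, -0.0075, 0.1049]
tcp_rot: [[0.199, 0.694, 0.692], [-0.98, 0.138, 0.143], [0.003, -0.707, 0.707]]
wrist_force: [0.6, 0.3, -0.3]
gripper_width: 0.0494
```

```bash
python3 - <<'E'
from rel import *
rel([.54,.22,.23],22,45)
s=snap('side','side5'); cv2.imwrite('pics/c5.png',cv2.resize(s['frame'][180:360,240:400],None,fx=5,fy=3.3)[:,:,::-1])
E
```

```text
q [-0.259   0.5797  2.2276  2.4395  0.5029 -1.2714] p [ 0.5956 -0.0075  0.1049] F [ 0.6464  0.2681 -0.2998] w 0.04939756186268545
T [0.5525 0.225  0.2166] turn [0.0232 0.009  1.3166] shift [-0.8633  4.6499  2.2343]
```

View pics/c5.png

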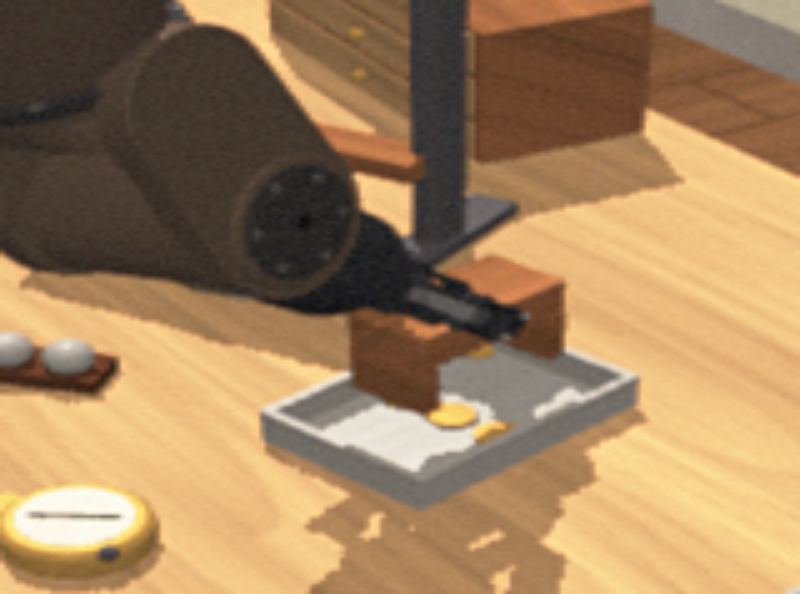

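The bridge is held level, clear of the tray. Carrying it toward the front of the rack.

>>> move_arm(series=[0,0,0,0,0,0.5,0,0,0,0,0,0.1,1.1,0,0,0,0.1,-0.1,0.4,1.6,0,0,0,0.3,-0.2,1.0,1.9,0,0,0,0.5,-0.3,1.7,2.0,0,0,0,0.7,-0.5,2.4,2.0,0,0,0,0.9,-0.6,3.1,2.0,0,0,0,1.1,-0.8,3.8,2.0,0,0,0,1.32,-0.86,4.4,2.0,0,0,0,1.32,-0.86,4.65,2.0,0])

```text
time_s: 16.65
ee_pos: [0.5522, 0.2265, 0.2043]
tcp_rot: [[0.377, 0.657, 0.653], [-0.926, 0.264, 0.269], [0.003, -0.706, 0.708]]
wrist_force: [1.2, -1.4, -1.1]
gripper_width: 0.0496
```

```bash
python3 - <<'E'
from rel import *
rel([.541,.278,.195],24.3,45)
rel([.632,.3195,.180],24.3,45)
E
```

```text
q [ 0.2329  0.364   2.1622  2.5675  0.1962 -1.1168] p [0.5522 0.2265 0.2043] F [ 1.1595 -1.3922 -1.1272] w 0.04959673973810861
T [0.5532 0.2835 0.1816] turn [0.02   0.0161 0.2699] shift [ 0.0207  1.1415 -0.4544]
q [ 0.2329  0.364   2.1622  2.5675  0.1962 -1.1168] p [0.5522 0.2265 0.2043] F [ 1.1595 -1.3922 -1.1272] w 0.04959673973810861
T [0.6442 0.325  0.1666] turn [0.02   0.0161 0.2699] shift [ 1.8407  1.9715 -0.7544]
```

>>> move_arm(series=[0,0,0.1,0,0.4,-0.1,0,0,0,0.2,0,0.9,-0.3,0,0,0,0.27,0.1,1.2,-0.5,0,0,0,0.27,0.3,1.3,-0.6,0,0,0,0.27,0.6,1.42,-0.6,0,0,0,0.27,1.0,1.6,-0.6,0,0,0,0.27,1.4,1.77,-0.6,0,0,0,0.27,1.7,1.91,-0.6,0,0,0,0.27,1.84,1.97,-0.6,0,0,0,0.27,1.84,1.97,-0.6,0])

```text
time_s: 17.9
ee_pos: [0.6454, 0.3231, 0.1742]
tcp_rot: [[0.409, 0.647, 0.643], [-0.912, 0.287, 0.291], [0.004, -0.706, 0.708]]
wrist_force: [-0.0, -1.0, -1.4]
gripper_width: 0.0495
```

```bash
python3 - <<'E'
from rel import *
rel([.632,.3195,.123],24.3,45)
s=snap('side','side6');t=snap('top','top6')
cv2.imwrite('pics/c6.png',np.hstack([cv2.resize(s['frame'][90:270,200:360],None,fx=2.5,fy=3.2),cv2.resize(t['frame'][110:290,100:260],None,fx=2.5,fy=3.2)])[:,:,::-1])
V=cloud(s); hs=cv2.cvtColor(s['frame'],cv2.COLOR_RGB2HSV)
E
```

```text
q [ 0.3575  0.5494  1.8948  2.6893  0.098  -1.1681] p [0.6454 0.3231 0.1742] F [-0.0084 -0.967  -1.4188] w 0.04952205748318259
T [0.6442 0.325  0.1096] turn [0.02   0.0175 0.0185] shift [-0.0224  0.0385 -1.292 ]
```

View pics/c6.png

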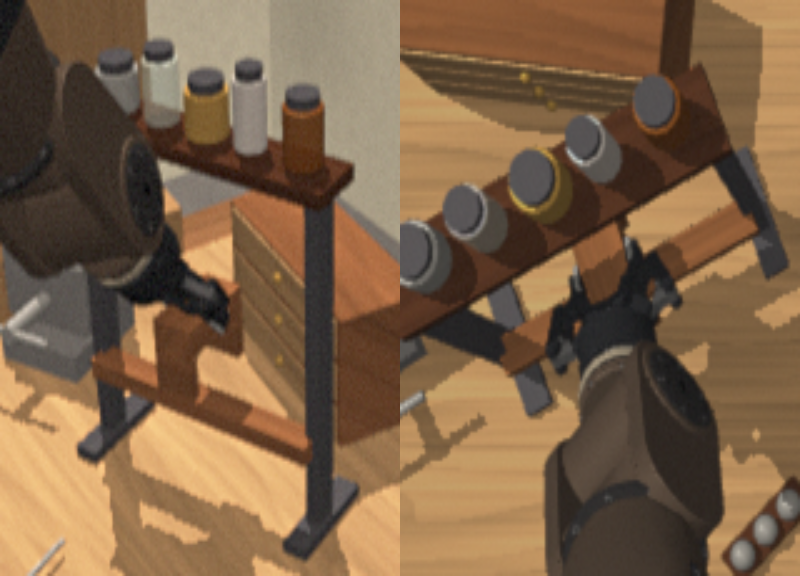

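The side and top views show the bridge square above the bar, mid-span, and clear of the shelf. Lowering.

>>> move_arm(series=[0,0,0,0,0.04,-0.2,0,0,0,0,-0.02,0.04,-0.5,0,0,0,0,-0.02,0.04,-0.8,0,0,0,0,-0.02,0.04,-1.05,0,0,0,0,-0.02,0.04,-1.15,0,0,0,0,-0.02,0.04,-1.2,0,0,0,0,-0.02,0.04,-1.24,0,0,0,0,-0.02,0.04,-1.26,0,0,0,0,-0.02,0.04,-1.26,0,0,0,0,-0.02,0.04,-1.26,0])

```text
time_s: 19.25
ee_pos: [0.6438, 0.3256, 0.1114]
tcp_rot: [[0.41, 0.647, 0.643], [-0.912, 0.288, 0.292], [0.003, -0.706, 0.708]]
wrist_force: [0.7, -0.9, -1.7]
gripper_width: 0.049
```

```bash
python3 - <<'E'
from rel import *
rel([.632,.3195,.123],24.3,45)
s=snap('side','side7')
cv2.imwrite('pics/c7.png',cv2.resize(s['frame'][140:260,220:350],None,fx=6,fy=5)[:,:,::-1])
E
```

```text
q [ 0.3626  0.652   1.9318  2.967   0.2314 -1.4453] p [0.6438 0.3256 0.1114] F [ 0.672  -0.8841 -1.6622] w 0.04900619474863697
T [0.6442 0.325  0.1096] turn [0.0185 0.0184 0.0126] shift [ 0.0088 -0.012  -0.0368]
```

View pics/c7.png

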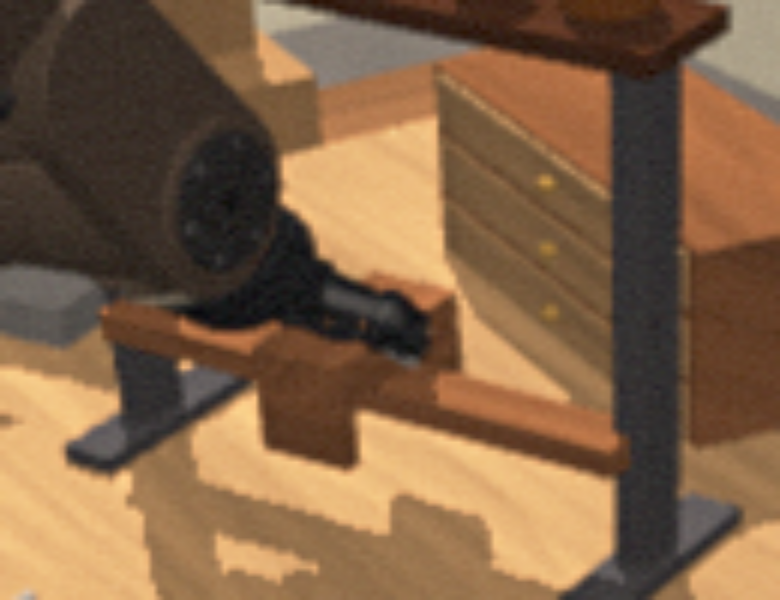

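Astride, about 2 mm above contact. I'll ease it down and release.

>>> move_arm(series=[0,0,0,0,0,-0.02,0,0,0,0,0,0,-0.04,0,0,0,0,0,0,-0.05,0,0,0,0,0,0,-0.05,0,0,0,0,0,0,-0.05,1,0,0,0,0,0,-0.05,1,0,0,0,0,0,-0.05,1,0,0,0,0,0,-0.05,1,0,0,0,0,0,-0.05,1,0,0,0,0,0,-0.05,1])

```text
time_s: 20.55
ee_pos: [0.6438, 0.3256, 0.1087]
tcp_rot: [[0.41, 0.647, 0.643], [-0.912, 0.288, 0.292], [0.003, -0.706, 0.708]]
wrist_force: [-0.2, -0.0, -0.5]
gripper_width: 0.0852
```

```bash
python3 - <<'E'
from rel import *
rel([.632,.3195,.18],24.3,45)
s=snap('side','side8')
cv2.imwrite('pics/c8.png',cv2.resize(s['frame'][140:260,220:350],None,fx=6,fy=5)[:,:,::-1])
E
```

```text
q [ 0.3626  0.6566  1.9329  2.9709  0.2368 -1.4494] p [0.6438 0.3256 0.1087] F [-0.2117 -0.0156 -0.4772] w 0.08518284301279475
T [0.6442 0.325  0.1666] turn [0.0193 0.0166 0.0124] shift [ 0.0095 -0.0118  1.1575]
```

View pics/c8.png

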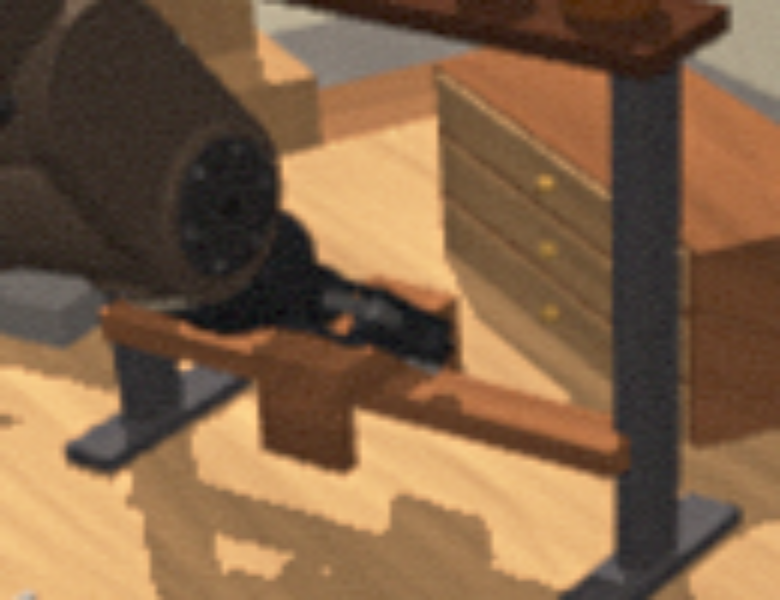

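>>> move_arm(series=[0,0,0,-0.08,-0.04,0.09,1,0,0,0,-0.2,-0.09,0.22,1,0,0,0,-0.4,-0.18,0.44,1,0,0,0,-0.6,-0.27,0.65,1,0,0,0,-0.85,-0.38,0.93,1,0,0,0,-1.1,-0.49,1.2,1,0,0,0,-1.35,-0.6,1.47,1,0,0,0,-1.6,-0.7,1.7,1,0,0,0,-1.9,-0.84,1.8,1,0,0,0,-2.1,-1.0,1.9,1])

```text
time_s: 21.85
ee_pos: [0.5375, 0.2751, 0.204]
tcp_rot: [[0.41, 0.646, 0.643], [-0.912, 0.288, 0.292], [0.003, -0.707, 0.708]]
wrist_force: [0.2, 0.3, -0.1]
gripper_width: 0.0854
```

```bash
python3 - <<'E'
from rel import *
s=snap('side','side9');t=snap('top','top9')
cv2.imwrite('pics/c9.png',np.hstack([cv2.resize(s['frame'][90:270,200:360],None,fx=2.5,fy=3.2),cv2.resize(t['frame'][110:290,100:260],None,fx=2.5,fy=3.2)])[:,:,::-1])
W=cloud(t);V=cloud(s)
def f(C,lo,hi,u0,u1,v0,v1):
    q=C[v0:v1,u0:u1].reshape(-1,3); return q[(q[:,2]>lo)&(q[:,2]<hi)]
q=f(W,.115,.145,130,255,165,245);print('bridge crown top',rect(q),np.median(q[:,2]))
q=f(V,.118,.145,240,330,170,240);print('bridge crown side',rect(q),np.median(q[:,2]))
q=f(W,.055,.09,380,455,190,285);print('handle on mat',rect(q),pca(q),np.median(q[:,2]))
q=f(W,.012,.09,380,455,190,285);print('tray on mat',rect(q))
q=f(W,.018,.06,280,345,180,262);print('lower',rect(q))
q=f(V,.055,.09,340,460,335,450);print('handle side',rect(q))
q=f(V,.018,.06,285,375,255,335);print('lower side',rect(q))
rel([.539,-.313,.2],8.6,0)
E
```

```text
bridge crown top (array([630.6, 318.3]), array([ 99.4, 317.6]), 23.4) 0.12920574380262828
bridge crown side (array([741.3, 308.5]), array([288.6, 190.6]), 31.6) 0.12744333507796352
handle on mat (array([ 538.7, -313.2]), array([95.3, 15.7]), 8.9) (array([ 0.538 , -0.3117,  0.0714]), array([0.9876, 0.1566, 0.0131]), np.float64(0.09527423479769748)) 0.07256188406352293
tray on mat (array([ 539.6, -315. ]), array([160.4, 136.1]), 8.7)
lower (array([582.5,  -4.7]), array([161.2, 110. ]), 12.1)
handle side (array([ 539.3, -314.7]), array([97.8, 16.6]), 8.3)
lower side (array([582.8,  -5.7]), array([166.9, 116.3]), 11.6)
q [ 0.3396  0.3724  2.146   2.8062  0.1708 -1.3007] p [0.5375 0.2749 0.2041] F [-0.0689 -0.4687 -1.3329] w 0.08509802907632673
T [ 0.539 -0.313  0.181] turn [-1.5716  5.4244 -1.8562] shift [  0.0294 -11.7586  -0.4614]
```

View pics/c9.png

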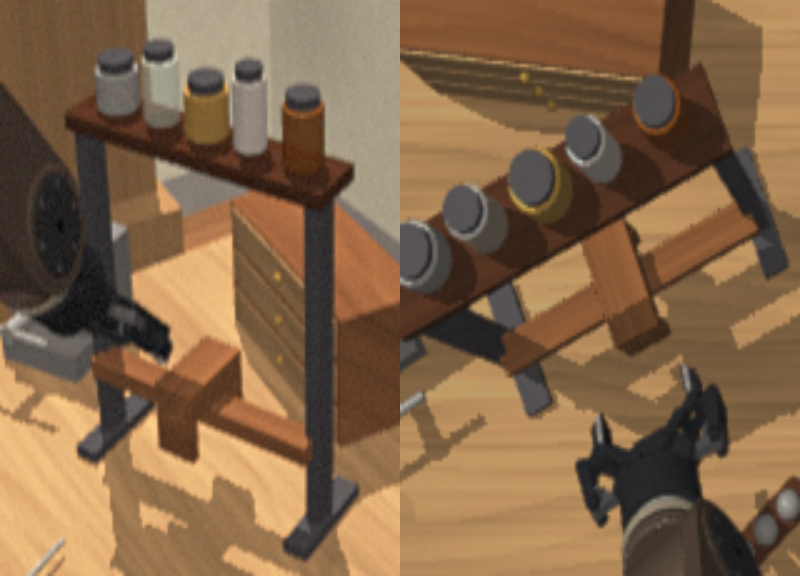

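View pics/top9.png

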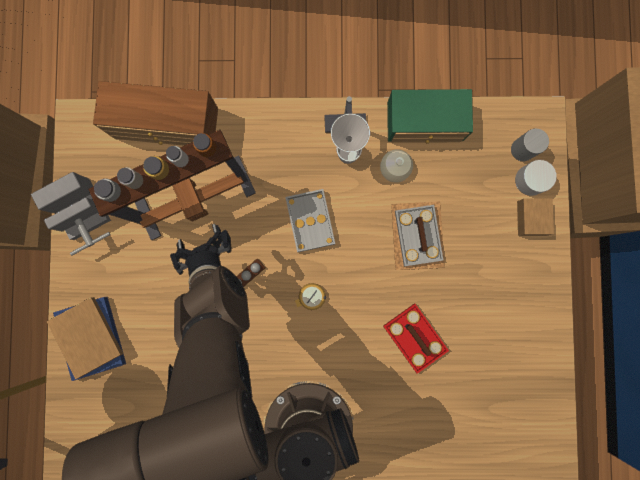

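The bridge hangs astride the bar, with its crown at about (195,375) in the side crop. It is square and its crown top is at 0.129 m. The lower tray is at (0.5825, −0.005) with yaw about 12°, unmoved. The parked handle is at (0.539, −0.313) with yaw 8.7°. Going back upright toward the mat.

>>> move_arm(series=[-0.1,0.3,-0.1,0,-0.3,0.1,1,-0.25,0.9,-0.3,0,-0.9,0.2,1,-0.45,1.5,-0.5,0,-1.6,0.3,1,-0.65,2.2,-0.75,0,-2.4,0.4,1,-0.85,2.9,-1.0,0,-3.2,0.5,1,-1.05,3.6,-1.25,0,-4.0,0.5,1,-1.25,4.3,-1.5,0,-4.9,0.5,1,-1.45,5.0,-1.7,0,-5.8,0.5,1,-1.57,5.42,-1.86,0,-6.6,0.5,1,-1.57,5.42,-1.86,0,-7.4,0.4,1])

```text
time_s: 23.2
ee_pos: [0.5412, 0.0745, 0.2271]
tcp_rot: [[0.226, 0.167, 0.96], [-0.972, 0.097, 0.212], [-0.058, -0.981, 0.184]]
wrist_force: [-0.6, -0.0, -0.8]
gripper_width: 0.0854
```

```bash
python3 - <<'E'
from rel import *
rel([.5391,-.3131,.045+.019],8.45,0)
E
```

```text
q [-0.0324  0.3267  1.8676  0.1447  0.7876  1.221 ] p [0.5412 0.0745 0.2271] F [-0.6458 -0.0277 -0.8091] w 0.08544604145467492
T [ 0.5391 -0.3131  0.045 ] turn [-0.6522  1.2265 -0.5415] shift [-0.0423 -7.7516 -3.6413]
```

>>> move_arm(series=[-0.1,0.2,-0.1,0,-0.8,0,1,-0.3,0.6,-0.25,0,-1.7,-0.1,1,-0.5,1.0,-0.4,0,-2.6,-0.2,1,-0.65,1.23,-0.54,0,-3.6,-0.4,1,-0.65,1.23,-0.54,0,-4.6,-0.6,1,-0.65,1.23,-0.54,0,-5.6,-0.8,1,-0.65,1.23,-0.54,0,-6.5,-1.0,1,-0.65,1.23,-0.54,-0.04,-7.2,-1.2,1,-0.65,1.23,-0.54,-0.04,-7.6,-1.5,1,-0.65,1.23,-0.54,-0.04,-7.75,-1.8,1])

```text
time_s: 24.45
ee_pos: [0.5396, -0.3115, 0.1354]
tcp_rot: [[0.149, 0.004, 0.989], [-0.989, 0.005, 0.149], [-0.004, -1.0, 0.005]]
wrist_force: [0.8, -0.3, -0.3]
gripper_width: 0.0854
```

```bash
python3 - <<'E'
from rel import *
rel([.5391,-.3131,.045+.019],8.45,0)
E
```

```text
q [-0.6321  0.5925  1.6614  0.008   0.8871  0.7845] p [ 0.5396 -0.3115  0.1354] F [ 0.821  -0.2539 -0.3105] w 0.0853687649808419
T [ 0.5391 -0.3131  0.045 ] turn [-0.0333  0.0295 -0.0119] shift [-0.0098 -0.0314 -1.8085]
```

>>> move_arm(series=[0,0,0,0,0,-0.2,1,0,0,0,0,0,-0.6,1,0,0,0,0,0,-1.0,1,0,0,0,0,0,-1.35,1,0,0,0,0,0,-1.6,1,0,0,0,0,0,-1.75,1,0,0,0,0,0,-1.81,1,0,0,0,0,0,-1.81,1,0,0,0,0,0,-1.81,1,0,0,0,0,0,-1.81,1])

```text
time_s: 25.7
ee_pos: [0.5398, -0.3113, 0.0466]
tcp_rot: [[0.149, 0.005, 0.989], [-0.989, 0.003, 0.149], [-0.003, -1.0, 0.006]]
wrist_force: [0.4, -0.9, -0.3]
gripper_width: 0.085
```

```bash
python3 - <<'E'
from rel import *
rel([.5391,-.3131,.045+.019],8.45,0)
E
```

```text
q [-0.6314  0.7114  1.7183  0.0089  0.7099  0.7829] p [ 0.5398 -0.3113  0.0466] F [ 0.4388 -0.9369 -0.2813] w 0.08504641935090174
T [ 0.5391 -0.3131  0.045 ] turn [-0.0249  0.0362 -0.0162] shift [-0.0142 -0.0361 -0.0328]
```

>>> move_arm(series=[-0.025,0.036,-0.016,-0.014,-0.036,-0.03,1,-0.025,0.036,-0.016,-0.014,-0.036,-0.03,1,-0.025,0.036,-0.016,-0.014,-0.036,-0.03,0,-0.025,0.036,-0.016,-0.014,-0.036,-0.03,0,-0.025,0.036,-0.016,-0.014,-0.036,-0.03,0,-0.025,0.036,-0.016,-0.014,-0.036,-0.03,0,-0.025,0.036,-0.016,-0.014,-0.036,-0.03,0,-0.025,0.036,-0.016,-0.014,-0.036,-0.03,0,-0.025,0.036,-0.016,-0.014,-0.036,0.1,0,-0.025,0.036,-0.016,-0.014,-0.036,0.4,0], newtons=60)

```text
time_s: 26.95
ee_pos: [0.5385, -0.3125, 0.0661]
tcp_rot: [[0.147, -0.002, 0.989], [-0.989, 0.002, 0.147], [-0.002, -1.0, -0.002]]
wrist_force: [0.4, 0.1, -4.2]
gripper_width: 0.0131
```

```bash
python3 - <<'E'
from rel import *
rel([.5829,-.0049,.12+.019],11.9,0)
E
```

```text
q [-0.6319  0.6845  1.7065  0.0001  0.7534  0.7912] p [ 0.5385 -0.3125  0.0661] F [ 0.3667  0.1022 -4.209 ] w 0.01307181716640655
T [ 0.5829 -0.0049  0.12  ] turn [-0.0119 -0.0165  0.4303] shift [0.8884 6.1525 1.0773]
```

>>> move_arm(series=[0,0,0,0,0,0.5,0,0,0,0,0.05,0.3,1.0,0,0,0,0.05,0.15,1.0,1.3,0,0,0,0.1,0.3,1.9,1.4,0,0,0,0.2,0.4,2.8,1.4,0,0,0,0.3,0.55,3.7,1.4,0,0,0,0.35,0.65,4.6,1.4,0,0,0,0.43,0.8,5.4,1.4,0,0,0,0.43,0.89,5.95,1.4,0,0,0,0.43,0.89,6.15,1.3,0])

```text
time_s: 28.2
ee_pos: [0.5837, -0.004, 0.1321]
tcp_rot: [[0.208, 0.001, 0.978], [-0.978, 0.0, 0.208], [-0.0, -1.0, 0.001]]
wrist_force: [-0.5, -0.5, -4.5]
gripper_width: 0.013
```

>>> move_arm(series=[0,0,0,0,0,-0.1,0,0,0,0,0,0,-0.3,0,0,0,0,0,0,-0.5,0,0,0,0,0,0,-0.6,0,0,0,0,0,0,-0.7,0,0,0,0,0,0,-0.7,0,0,0,0,0,0,-0.7,0,0,0,0,0,0,-0.7,0,0,0,0,0,0,-0.7,0,0,0,0,0,0,-0.7,0])

```text
time_s: 29.45
ee_pos: [0.5835, -0.0055, 0.0964]
tcp_rot: [[0.206, -0.0, 0.979], [-0.979, 0.0, 0.206], [-0.0, -1.0, -0.0]]
wrist_force: [-0.2, 0.1, -4.5]
gripper_width: 0.0127
```

```bash
python3 - <<'E'
from rel import *
rel([.5829,-.0049,.065+.019],11.9,0)
s=snap('side','side10'); t=snap('top','top10')
cv2.imwrite('pics/c10.png',np.hstack([cv2.resize(s['frame'][220:350,260:390],None,fx=3,fy=4),cv2.resize(t['frame'][170:300,260:390],None,fx=3,fy=4)])[:,:,::-1])
V=cloud(s)
q=V[240:350,270:390].reshape(-1,3); 
for lo,hi,n in((.085,.11,'upper'),(.018,.036,'lower')):
    p=q[(q[:,2]>lo)&(q[:,2]<hi)&(np.hypot(q[:,0]-.583,q[:,1]+.005)<.11)]; print(n,rect(p))
h=np.histogram(q[:,2],bins=np.arange(0,.14,.005)); print(h[0])
E
```

```text
q [-0.1227  0.599   1.7913  0.0004  0.7516  1.2402] p [ 0.5835 -0.0055  0.0964] F [-0.2356  0.1455 -4.4754] w 0.012705376834476374
T [ 0.5829 -0.0049  0.065 ] turn [-0.0023 -0.002   0.0006] shift [-0.0129  0.0112 -0.6271]
upper (array([583.3, -14.3]), array([92.1, 25.4]), 8.4)
lower (array([582.2,  -6.4]), array([163.4, 114.9]), 11.6)
[1602  248  136  134  140  219   34    0    0    0    0   21  450  451
  498  386   24   21   22   23   24   45   29   51   90   27   23   17]
```

View pics/c10.png

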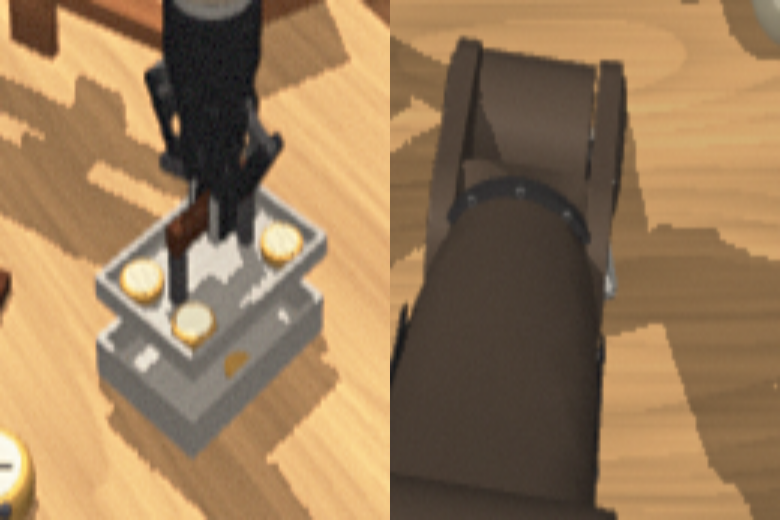

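```bash
python3 - <<'E'
from h import *
s=load('side10'); V=cloud(s); q=V[240:350,270:390].reshape(-1,3); q=q[np.hypot(q[:,0]-.583,q[:,1]+.005)<.12]
for lo,hi in((.07,.085),(.062,.085),(.02,.036),(.012,.036)):
    p=q[(q[:,2]>lo)&(q[:,2]<hi)]; print(lo,rect(p),p[:,2].max())
E
```

```text
0.07 (array([583.8,  -6.9]), array([167.2, 115. ]), 12.6) 0.08481349171856212
0.062 (array([584.,  -7.]), array([167.3, 115. ]), 12.2) 0.08481349171856212
0.02 (array([582.2,  -6.4]), array([163.4, 114.9]), 11.6) 0.03302067940122411
0.012 (array([582.2,  -6.4]), array([163.4, 114.9]), 11.6) 0.03302067940122411
```

The side view shows the upper tray centred over the lower within about 1 mm, and the yaws agree. Lowering slowly with a small correction.

>>> move_arm(series=[0,0,0,-0.02,0.015,-0.1,0,0,0,0,-0.02,0.015,-0.2,0,0,0,0,-0.02,0.015,-0.3,0,0,0,0,-0.02,0.015,-0.38,0,0,0,0,-0.02,0.015,-0.44,0,0,0,0,-0.02,0.015,-0.49,0,0,0,0,-0.02,0.015,-0.53,0,0,0,0,-0.02,0.015,-0.56,0,0,0,0,-0.02,0.015,-0.58,0,0,0,0,-0.02,0.015,-0.6,0])

```text
time_s: 30.8
ee_pos: [0.5825, -0.0047, 0.0663]
tcp_rot: [[0.206, -0.0, 0.979], [-0.979, 0.0, 0.206], [-0.0, -1.0, -0.0]]
wrist_force: [0.6, 0.4, -4.5]
gripper_width: 0.0129
```

```bash
python3 - <<'E'
from rel import *
rel([.5829,-.0049,.065+.019],11.9,0)
s=snap('side','side11'); cv2.imwrite('pics/c11.png',cv2.resize(s['frame'][240:350,260:390],None,fx=6,fy=5.4)[:,:,::-1])
E
```

```text
q [-0.1216  0.6424  1.8122  0.0004  0.6874  1.2413] p [ 0.5825 -0.0047  0.0663] F [ 0.5963  0.4022 -4.5435] w 0.012860260253228964
T [ 0.5829 -0.0049  0.065 ] turn [-0.0022 -0.0024  0.0006] shift [ 0.0071 -0.0034 -0.0251]
```

View pics/c11.png

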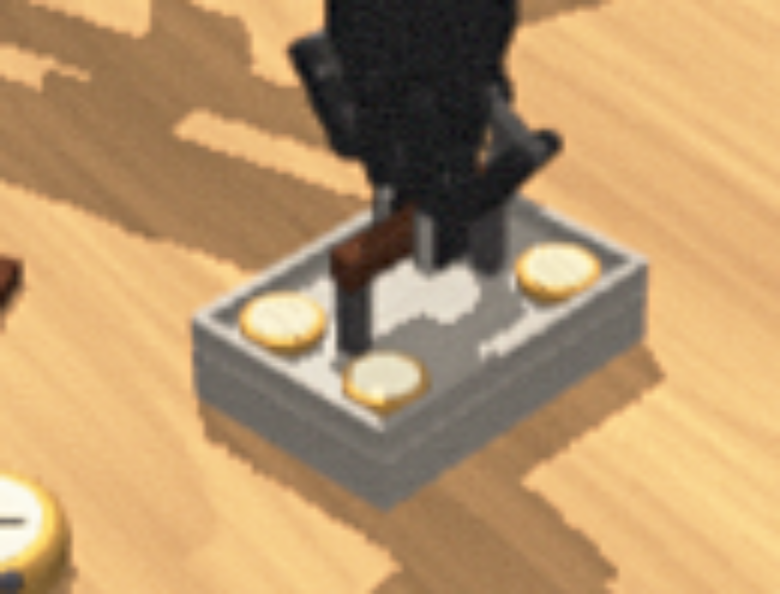

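The foot is in the mouth, still carried (4.5 N), and the walls line up. I'll ease it down the last 1.5–2 mm.

>>> move_arm(series=[0,0,0,0,0,-0.01,0,0,0,0,0,0,-0.02,0,0,0,0,0,0,-0.025,0,0,0,0,0,0,-0.03,0,0,0,0,0,0,-0.03,0,0,0,0,0,0,-0.03,0,0,0,0,0,0,-0.03,0,0,0,0,0,0,-0.03,0,0,0,0,0,0,-0.03,0,0,0,0,0,0,-0.03,0])

```text
time_s: 32.1
ee_pos: [0.5826, -0.0048, 0.0648]
tcp_rot: [[0.206, -0.0, 0.979], [-0.979, 0.0, 0.206], [-0.0, -1.0, -0.0]]
wrist_force: [-1.2, -2.1, -1.0]
gripper_width: 0.0132
```

It is mostly resting now (wrist load 4.5 → 1 N). I'll lower 0.5 mm more, release and retreat.

>>> move_arm(series=[0,0,0,0,0,-0.01,0,0,0,0,0,0,-0.01,0,0,0,0,0,0,-0.01,0.3,0,0,0,0,0,-0.01,1,0,0,0,0,0,-0.01,1,0,0,0,0,0,-0.01,1,0,0,0,0,0,-0.01,1,0,0,0,0,0,-0.01,1,0,0,0,0,0,-0.01,1,0,0,0,0,0,-0.01,1])

```text
time_s: 33.35
ee_pos: [0.5825, -0.0048, 0.0643]
tcp_rot: [[0.206, -0.001, 0.979], [-0.979, 0.0, 0.206], [-0.0, -1.0, -0.0]]
wrist_force: [0.0, -0.7, 0.6]
gripper_width: 0.0852
```

>>> move_arm(series=[0,0,0,0,0,0.2,1,0,0,0,0,0,0.6,1,0,0,0,0,0,1.2,1,0,0,0,0,0,1.9,1,0,0,0,0,0,2.6,1,0,0,0,0,-0.6,3.2,1,0,0,0,-0.3,-1.4,3.6,1,0,0,0,-0.6,-2.3,3.8,1,0,0,0,-0.8,-3.2,4.0,1,0,0,0,-1.0,-4.0,4.0,1])

```text
time_s: 34.6
ee_pos: [0.5321, -0.2063, 0.2659]
tcp_rot: [[0.206, 0.001, 0.979], [-0.979, -0.001, 0.206], [0.001, -1.0, 0.001]]
wrist_force: [0.3, -0.4, -0.3]
gripper_width: 0.0854
```

```bash
python3 - <<'E'
from rel import *
s=snap('side','side12'); t=snap('top','top12')
cv2.imwrite('pics/c12.png',np.hstack([cv2.resize(s['frame'][220:350,260:390],None,fx=3,fy=4),cv2.resize(t['frame'][170:300,260:390],None,fx=3,fy=4)])[:,:,::-1])
V=cloud(s);W=cloud(t)
def f(C,lo,hi,u0,u1,v0,v1):
    q=C[v0:v1,u0:u1].reshape(-1,3); return q[(q[:,2]>lo)&(q[:,2]<hi)]
q=f(W,.035,.06,275,350,175,265); print('upper rim top',rect(q), q[:,2].max())
q=f(W,.08,.11,275,350,175,265); print('handle top',rect(q),np.median(q[:,2]),pca(q))
q=f(V,.036,.06,275,385,245,345); print('upper side',rect(q))
q=f(V,.005,.022,275,385,245,345); q=q[np.hypot(q[:,0]-.583,q[:,1]+.005)<.105]; print('lower side walls',rect(q))
q=W[165:245,165:225].reshape(-1,3); q=q[(q[:,2]>.118)&(q[:,2]<.14)]; print('bridge',rect(q),np.median(q[:,2]))
q=V[175:240,255:305].reshape(-1,3); q=q[(q[:,2]>.115)&(q[:,2]<.14)&(np.hypot(q[:,0]-.632,q[:,1]-.32)<.08)]; print('bridge side',rect(q),np.median(q[:,2]))
for nm,b in dict(compass=(298,328,282,312),dome=(380,415,148,188),rest=(228,268,258,294),screw=(195,232,268,330)).items():
    q=f(W,.012 if nm!='screw' else .006,.25,*b); print(nm,rect(q))
st=monitor.get_state(); print(st['time_s'],st['ee_pos'],st['wrist_force'])
E
```

```text
upper rim top (array([582.9,  -4.6]), array([160.8, 110.1]), 12.0) 0.05607173923389408
handle top (array([582.2,  -4.7]), array([95.5, 13.9]), 12.0) 0.09340682669515032 (array([ 0.5817, -0.0048,  0.0931]), array([0.9774, 0.2102, 0.0219]), np.float64(0.09574628670281082))
upper side (array([626.9,  28.2]), array([304.2, 166.9]), 38.3)
lower side walls (array([566.4, -48.1]), array([ 92.7, 194.1]), 68.7)
bridge (array([629.7, 319. ]), array([98.2, 51.4]), 23.4) 0.12959721686725612
bridge side (array([629.6, 317.1]), array([107.7,  54.4]), 23.0) 0.12685690436514496
compass (array([366.8,  -9.5]), array([75. , 74.2]), 68.8)
dome (array([ 739.8, -252.6]), array([90.4, 90. ]), 16.3)
rest (array([426.1, 176. ]), array([ 35.8, 109.6]), 41.2)
screw (array([360.6, 270.7]), array([173.5, 104.2]), 0.4)
34.7 [ 0.5316 -0.2078  0.2651] [ 0.3639  0.6938 -0.2033]
```

View pics/c12.png

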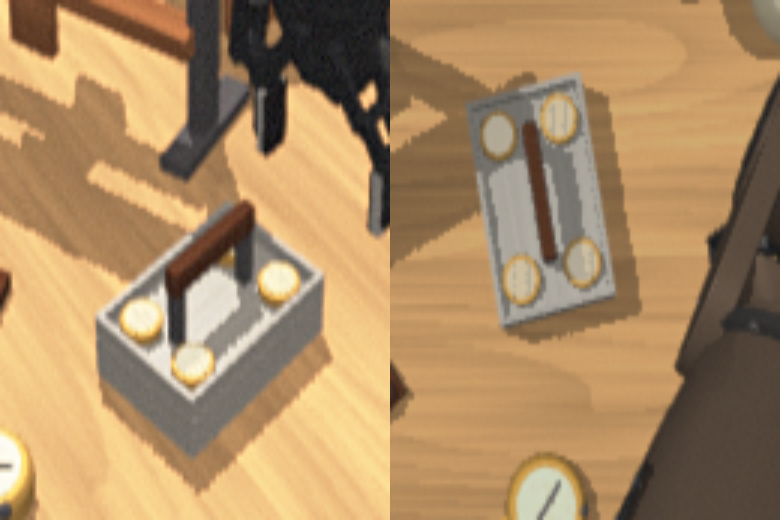

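View pics/side12.png

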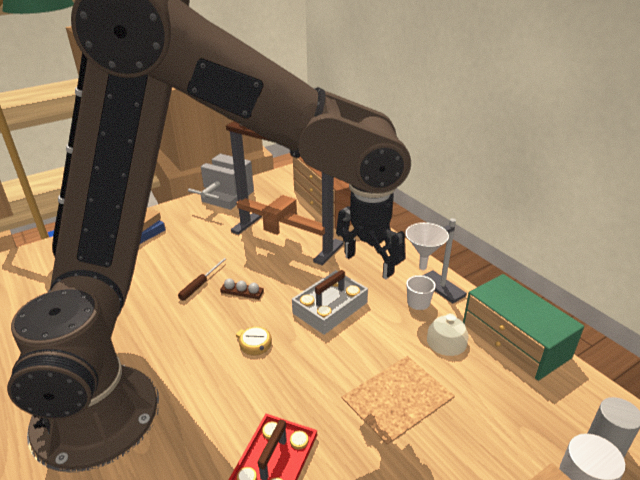

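The upper tray is home: handle top 0.093 against the expected 0.094, and rim within 1 mm of the lower tray's measured centre. The bridge is square on the bar, the bystanders are in place and the arm is clear. Handing in.

```bash
python3 -c "
from h import *
print(monitor.get_state()['qvel']); finish_job()"
```

```text
[ 0.0586 -0.0025  0.0146  0.0172  0.001   0.0559]
the job is handed in; nothing more can be done
```

I parked the upper tray on the cork mat and hung the bridge over the middle of the rack's bar. The upper tray is back home on the lower one, and the job was handed in at about 35 s of the 72 s limit.

**Last checks from the cameras:**
- **Bridge:** it sits about 3 mm from the bar's centre and is square to the rack within about 1°. Its crown top is at 0.1296 m in the top camera against the expected 0.130 m. The side camera read 0.127 m, which is its usual low bias and still inside the 6 mm limit.
- **Upper tray:** it is centred within 1 mm of the lower tray's last measured position, with yaw 12.0° against 12.1°. Its handle top is at 0.093 m against the expected 0.094 m, and it went in gently with only a few newtons on the wrist.
- **Lower tray:** in the last picture the upper tray hides it, and my side-view fit of its walls mixed in the bench, so I have no direct final reading. It had not moved when last measured, before the upper tray went back on.
- **Bystanders:** the compass, dome, ball rest and screwdriver read within about 2 mm of their starting positions. I checked the cup only by eye, and it looks unmoved.

The first attempt to lean over the bridge stopped at the limit of joint 6. I fixed that with a half turn of the tool and a 45° lean. The arm was clear of everything at hand-in, with joints still settling at up to 0.06 rad/s.

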